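# Load the sampler carousel and switch the sampler back on over its guard

### The job

Press the red mushroom stop right down first to make the sampler safe; then stand exactly three of the blue-capped jars on the round carousel deck and all the remaining ones in the flat steel tray, every one upright. Only then turn the red stop head clockwise as far as it goes to reset it, and after that take the bent rod from its cradle, reach over the white guard panel with it and pull the toggle behind the panel fully over towards the panel: touch the toggle with the rod only. Finally lay the rod back in its cradle as it was, and do not tip the glass flask over.

Things in the scene. Friction and masses are not known exactly. Their poses are not given: they have to be found in the camera images.
- jar1_mid (a point): one of up to five identical squat glass sample jars with a blue screw cap (some may be absent): body 58 mm across and 28 mm high, cap 60 mm across and 18 mm high on top of it, 46 mm high in all, 120 g; stands upright. This point is on its axis, half-way up (23 mm above its underside); z is up its axis
- jar2_mid (a point): one of up to five identical squat glass sample jars with a blue screw cap (some may be absent): body 58 mm across and 28 mm high, cap 60 mm across and 18 mm high on top of it, 46 mm high in all, 120 g; stands upright. This point is on its axis, half-way up (23 mm above its underside); z is up its axis
- jar3_mid (a point): one of up to five identical squat glass sample jars with a blue screw cap (some may be absent): body 58 mm across and 28 mm high, cap 60 mm across and 18 mm high on top of it, 46 mm high in all, 120 g; stands upright. This point is on its axis, half-way up (23 mm above its underside); z is up its axis
- jar4_mid (a point): one of up to five identical squat glass sample jars with a blue screw cap (some may be absent): body 58 mm across and 28 mm high, cap 60 mm across and 18 mm high on top of it, 46 mm high in all, 120 g; stands upright. This point is on its axis, half-way up (23 mm above its underside); z is up its axis
- jar5_mid (a point): one of up to five identical squat glass sample jars with a blue screw cap (some may be absent): body 58 mm across and 28 mm high, cap 60 mm across and 18 mm high on top of it, 46 mm high in all, 120 g; stands upright. This point is on its axis, half-way up (23 mm above its underside); z is up its axis
- carousel_deck (a point): centre of the top face of the fixed round white carousel deck, flat, 240 mm across, 40 mm above the table; it does not turn. A jar is on it when its axis is within 100 mm of this centre
- tray_in (a point): centre of the inner floor (4 mm above the table) of the fixed flat open steel tray: inside 192 mm along its x and 112 mm along its y, walls 4 mm thick, their top 16 mm above the table
- stop_top (a point): centre of the top of the red mushroom head, 106 mm above the table; it goes down with the head. The head is a disc 46 mm across and 22 mm thick on a 24 mm stem, above a fixed yellow box 80 mm square and 45 mm high with a 44 mm collar on it up to 51 mm above the table
- stop_button (a joint): how far the mushroom is pushed down: 0 up, 0.010 m fully down; a spring pushes it back up when let go (about 2 N to start, 7 N fully down). Pressed means more than 0.007
- stop_head (a joint): how far the mushroom head is turned clockwise seen from above: 0 not reset, 1.4 rad at its end stop (reset from 1.1); it stays where it is left (friction 0.03 N m)
- guard: fixed guard, power toggle behind it. Origin on the table under it; +x points from panel to toggle (away from the robot), y along the panel. White upright panel 6 mm thick, 160 mm wide, 110 mm high, at x = -30 mm; toggle pivot at x = 40, y = 0, 35 mm above the table, on a black block (x 15 to 65, y -35 to 35 mm, top 29 mm above the table); open behind and above
- lever_bar: black crossbar at the top end of the toggle lever, 40 mm long along the guard's y, 12 mm thick, origin at its middle, 50 mm from the pivot. It starts leaning away from the panel (bar 62 mm from the guard's origin along x, 80 mm above the table) and ends leaning to the panel (18 mm, 80 mm above the table)
- lever (a joint): angle of the toggle: 0 off, leaning away from the panel; 0.9 rad on, fully over towards the panel (on from 0.7); it stays where it is left and needs about 0.6 N at the bar
- rod_grip (a point): middle of the grip of the loose bent rod, 180 g. Rod frame: x along the rod from the grip to the bend, z up. The grip is a level black bar 18 mm wide (y), 22 mm high, from x = -80 to 70 mm; a 10 mm steel rod runs on from it to x = 200 mm and there bends straight down to z = -85 mm
- rod_tip (a point): lower end of the bent-down leg of the rod: at x = 200, z = -85 mm from rod_grip in the rod's frame
- cradle_seat (a point): where rod_grip lies when the rod rests in its fixed cradle, 111 mm above the table; x along the rod to its bend. The grip bar lies on two posts 12 mm thick at x = -45 and 45 mm, tops 100 mm above the table, with cheeks flaring up to 117 mm (23 mm apart at the posts' tops, 39 mm above); open between them. Laid back: within 20 mm lengthways, 12 mm sideways, 8 mm in height, leg down
- flask: loose conical glass flask, 72 mm across, 104 mm high, origin at the centre of its underside; a bystander that must not be tipped over
Mind the look-alikes: they are no part of the job. What is shaped like the part that bears jar1_mid but orange is not meant.

How it is judged:
On the way, in this order (a step that is already met when the one before it is completed fails the run):
1. the red mushroom stop is pressed down (value of joint stop_button above 0.007 m), for 0.1 s.
2. exactly three jars stand on the carousel deck and all the others in the tray, upright and let go (((horizontal distance between jar1_mid and carousel_deck below 0.1 m and z of jar1_mid in the frame of carousel_deck between 0.016 and 0.03 m) or (x of jar1_mid in the frame of tray_in between -0.085 and 0.085 m and y of jar1_mid in the frame of tray_in between -0.045 and 0.045 m and z of jar1_mid in the frame of tray_in below 0.03 m)) and ((horizontal distance between jar2_mid and carousel_deck below 0.1 m and z of jar2_mid in the frame of carousel_deck between 0.016 and 0.03 m) or (x of jar2_mid in the frame of tray_in between -0.085 and 0.085 m and y of jar2_mid in the frame of tray_in between -0.045 and 0.045 m and z of jar2_mid in the frame of tray_in below 0.03 m)) and ((horizontal distance between jar3_mid and carousel_deck below 0.1 m and z of jar3_mid in the frame of carousel_deck between 0.016 and 0.03 m) or (x of jar3_mid in the frame of tray_in between -0.085 and 0.085 m and y of jar3_mid in the frame of tray_in between -0.045 and 0.045 m and z of jar3_mid in the frame of tray_in below 0.03 m)) and ((horizontal distance between jar4_mid and carousel_deck below 0.1 m and z of jar4_mid in the frame of carousel_deck between 0.016 and 0.03 m) or (x of jar4_mid in the frame of tray_in between -0.085 and 0.085 m and y of jar4_mid in the frame of tray_in between -0.045 and 0.045 m and z of jar4_mid in the frame of tray_in below 0.03 m)) and ((horizontal distance between jar5_mid and carousel_deck below 0.1 m and z of jar5_mid in the frame of carousel_deck between 0.016 and 0.03 m) or (x of jar5_mid in the frame of tray_in between -0.085 and 0.085 m and y of jar5_mid in the frame of tray_in between -0.045 and 0.045 m and z of jar5_mid in the frame of tray_in below 0.03 m)) and angle between each of jar1_mid, jar2_mid, jar3_mid, jar4_mid, jar5_mid's own z axis and vertical below 0.15 rad and horizontal distance between any of jar3_mid, jar4_mid, jar5_mid and carousel_deck below 0.1 m and horizontal distance between any of jar2_mid, jar4_mid, jar5_mid and carousel_deck below 0.1 m and horizontal distance between any of jar2_mid, jar3_mid, jar5_mid and carousel_deck below 0.1 m and horizontal distance between any of jar2_mid, jar3_mid, jar4_mid and carousel_deck below 0.1 m and horizontal distance between any of jar1_mid, jar4_mid, jar5_mid and carousel_deck below 0.1 m and horizontal distance between any of jar1_mid, jar3_mid, jar5_mid and carousel_deck below 0.1 m and horizontal distance between any of jar1_mid, jar3_mid, jar4_mid and carousel_deck below 0.1 m and horizontal distance between any of jar1_mid, jar2_mid, jar5_mid and carousel_deck below 0.1 m and horizontal distance between any of jar1_mid, jar2_mid, jar4_mid and carousel_deck below 0.1 m and horizontal distance between any of jar1_mid, jar2_mid, jar3_mid and carousel_deck below 0.1 m and ((height (world z) of carousel_deck above -1 m and horizontal distance between each of jar4_mid, jar5_mid and carousel_deck above 0.1 m) or (height (world z) of carousel_deck above -1 m and horizontal distance between each of jar3_mid, jar5_mid and carousel_deck above 0.1 m) or (height (world z) of carousel_deck above -1 m and horizontal distance between each of jar3_mid, jar4_mid and carousel_deck above 0.1 m) or (height (world z) of carousel_deck above -1 m and horizontal distance between each of jar2_mid, jar5_mid and carousel_deck above 0.1 m) or (height (world z) of carousel_deck above -1 m and horizontal distance between each of jar2_mid, jar4_mid and carousel_deck above 0.1 m) or (height (world z) of carousel_deck above -1 m and horizontal distance between each of jar2_mid, jar3_mid and carousel_deck above 0.1 m) or (height (world z) of carousel_deck above -1 m and horizontal distance between each of jar1_mid, jar5_mid and carousel_deck above 0.1 m) or (height (world z) of carousel_deck above -1 m and horizontal distance between each of jar1_mid, jar4_mid and carousel_deck above 0.1 m) or (height (world z) of carousel_deck above -1 m and horizontal distance between each of jar1_mid, jar3_mid and carousel_deck above 0.1 m) or (height (world z) of carousel_deck above -1 m and horizontal distance between each of jar1_mid, jar2_mid and carousel_deck above 0.1 m)) and contact force between the fingers and anything else below 0.5 N), for 0.2 s.
3. the stop head is turned clockwise to reset (value of joint stop_head above 1.1 rad), for 0.1 s.
4. the toggle is pulled over towards the panel with the rod's leg (value of joint lever above 0.7 rad and distance between rod_tip and lever_bar below 0.08 m), for 0.1 s.
At the end, for the whole second after the job is handed in: Exactly three jars on the deck (axis within 100 mm of its centre), the others in the tray, all upright within 0.15 rad and still; stop head turned over 1.1 rad and sprung up; toggle over 0.7 rad; rod level in its cradle within 20 mm lengthways, 12 mm sideways, 8 mm in height (((horizontal distance between jar1_mid and carousel_deck below 0.1 m and z of jar1_mid in the frame of carousel_deck between 0.016 and 0.03 m) or (x of jar1_mid in the frame of tray_in between -0.085 and 0.085 m and y of jar1_mid in the frame of tray_in between -0.045 and 0.045 m and z of jar1_mid in the frame of tray_in below 0.03 m)) and ((horizontal distance between jar2_mid and carousel_deck below 0.1 m and z of jar2_mid in the frame of carousel_deck between 0.016 and 0.03 m) or (x of jar2_mid in the frame of tray_in between -0.085 and 0.085 m and y of jar2_mid in the frame of tray_in between -0.045 and 0.045 m and z of jar2_mid in the frame of tray_in below 0.03 m)) and ((horizontal distance between jar3_mid and carousel_deck below 0.1 m and z of jar3_mid in the frame of carousel_deck between 0.016 and 0.03 m) or (x of jar3_mid in the frame of tray_in between -0.085 and 0.085 m and y of jar3_mid in the frame of tray_in between -0.045 and 0.045 m and z of jar3_mid in the frame of tray_in below 0.03 m)) and ((horizontal distance between jar4_mid and carousel_deck below 0.1 m and z of jar4_mid in the frame of carousel_deck between 0.016 and 0.03 m) or (x of jar4_mid in the frame of tray_in between -0.085 and 0.085 m and y of jar4_mid in the frame of tray_in between -0.045 and 0.045 m and z of jar4_mid in the frame of tray_in below 0.03 m)) and ((horizontal distance between jar5_mid and carousel_deck below 0.1 m and z of jar5_mid in the frame of carousel_deck between 0.016 and 0.03 m) or (x of jar5_mid in the frame of tray_in between -0.085 and 0.085 m and y of jar5_mid in the frame of tray_in between -0.045 and 0.045 m and z of jar5_mid in the frame of tray_in below 0.03 m)) and angle between each of jar1_mid, jar2_mid, jar3_mid, jar4_mid, jar5_mid, rod_grip's own z axis and vertical below 0.15 rad and horizontal distance between any of jar3_mid, jar4_mid, jar5_mid and carousel_deck below 0.1 m and horizontal distance between any of jar2_mid, jar4_mid, jar5_mid and carousel_deck below 0.1 m and horizontal distance between any of jar2_mid, jar3_mid, jar5_mid and carousel_deck below 0.1 m and horizontal distance between any of jar2_mid, jar3_mid, jar4_mid and carousel_deck below 0.1 m and horizontal distance between any of jar1_mid, jar4_mid, jar5_mid and carousel_deck below 0.1 m and horizontal distance between any of jar1_mid, jar3_mid, jar5_mid and carousel_deck below 0.1 m and horizontal distance between any of jar1_mid, jar3_mid, jar4_mid and carousel_deck below 0.1 m and horizontal distance between any of jar1_mid, jar2_mid, jar5_mid and carousel_deck below 0.1 m and horizontal distance between any of jar1_mid, jar2_mid, jar4_mid and carousel_deck below 0.1 m and horizontal distance between any of jar1_mid, jar2_mid, jar3_mid and carousel_deck below 0.1 m and ((height (world z) of carousel_deck above -1 m and horizontal distance between each of jar4_mid, jar5_mid and carousel_deck above 0.1 m) or (height (world z) of carousel_deck above -1 m and horizontal distance between each of jar3_mid, jar5_mid and carousel_deck above 0.1 m) or (height (world z) of carousel_deck above -1 m and horizontal distance between each of jar3_mid, jar4_mid and carousel_deck above 0.1 m) or (height (world z) of carousel_deck above -1 m and horizontal distance between each of jar2_mid, jar5_mid and carousel_deck above 0.1 m) or (height (world z) of carousel_deck above -1 m and horizontal distance between each of jar2_mid, jar4_mid and carousel_deck above 0.1 m) or (height (world z) of carousel_deck above -1 m and horizontal distance between each of jar2_mid, jar3_mid and carousel_deck above 0.1 m) or (height (world z) of carousel_deck above -1 m and horizontal distance between each of jar1_mid, jar5_mid and carousel_deck above 0.1 m) or (height (world z) of carousel_deck above -1 m and horizontal distance between each of jar1_mid, jar4_mid and carousel_deck above 0.1 m) or (height (world z) of carousel_deck above -1 m and horizontal distance between each of jar1_mid, jar3_mid and carousel_deck above 0.1 m) or (height (world z) of carousel_deck above -1 m and horizontal distance between each of jar1_mid, jar2_mid and carousel_deck above 0.1 m)) and linear speed of each of jar1, jar2, jar3, jar4, jar5 below 0.03 m/s and value of joint stop_head above 1.1 rad and value of joint stop_button below 0.004 m and value of joint lever above 0.7 rad and x of rod_grip in the frame of cradle_seat between -0.02 and 0.02 m and y of rod_grip in the frame of cradle_seat between -0.012 and 0.012 m and z of rod_grip in the frame of cradle_seat between -0.008 and 0.008 m); the robot touches nothing.
It fails at once if the toggle is touched by the fingers or the arm instead of the rod (contact force between any of the fingers, the arm and lever_bar above 0.5 N).
It fails at once if the glass flask is tipped over (angle between flask's own z axis and vertical above 0.6 rad).
Of jar1, jar2, jar3, jar4, jar5 only 3 to 5 are there at a start; the rules pass over those that are not, and their reading is None.
At some moment in a run one of jar1, jar2, jar3, jar4, jar5 may be knocked a few centimetres aside while the robot is not near it.
It also fails if it takes over 210 s, if anything falls off the work surface, if the arm or the gripper's body presses on something with over 40 N, if the wrist force passes 120 N, or if a joint passes its speed limit or range.

### The arm

A 7-joint arm with a two-finger parallel gripper is mounted at the origin on the work surface. World frame = base frame: x ahead of the robot, y to its left, z up, the work surface at z = 0. Lengths are in m, angles in rad, forces in N, time in s.
With the tool pointing down it reaches from about 0.4 to 0.85 m from the base axis. Payload 10.4 kg.
Tool frame: the origin (TCP) lies midway between the tips of the shut fingers; the grasp point (between the pads) lies 19 mm behind it (manip.pinch_z is the distance from the TCP to the grasp point, in m); y points along the fingers, x is the direction in which the jaws open and shut, and the axes are right-handed (so a half turn about y gives the same grasp; the last joint's range is limited). The gripper opens to 85 mm and grips with 20 to 120 N. Pads are 22 mm wide; open, the fingers measure 114 mm over their backs; the gripper's body (76 mm by 85 mm) begins 54 mm behind the grasp point. The pads swing forward as they close: fully open they stand 13 mm farther back than shut.
Start: joints at [1.172, 0.332, -0.065, 1.46, 0.022, 1.35, -0.088], TCP at [0.229, -0.581, 0.231] pointing down, gripper open.
Joint ranges: [-2.6, 2.6], [-0.5, 2.12], [-1.47, 1.34], [0.16, 2.42], [-1.27, 4.41], [0.06, 2.06], [-2.6, 2.6]. Speed limits (rad/s): [2.22, 2.22, 2.79, 2.79, 3.14, 3.14, 3.14].

### API

Orientations are given as a unit quaternion [x, y, z, w].
In Python, from workcell import manip gives the robot as it stands.
- The arm moves only by the shell command python3 -m pendant 'ROWS' [OPENING] [FORCE]. ROWS is a JSON object of lists of equal length, an entry for each row: "offset": the shift along the tool's x, y, z scaled (see below), a list of three; "turn": the turn, a rotation vector about the tool's x, y, z scaled (see below), a list of three. A call has 1 to 12 rows; each row is the pose to reach, as a shift and turn from the pose measured when the call began, along the tool's axes at that moment; what a row does not reach only later rows make up. The controller multiplies each number of a shift by 200 mm and each number of a turn by 45 degrees. A row lasts 1/8 s, in which the tool goes at most 62.5 mm and 10.7 degrees, less where a joint would pass 70% of its speed; a pose out of reach is approached as far as the arm can. A call with a number of a shift or a turn outside -1 to 1 is refused whole. A call with a gripper value outside its range is refused whole. OPENING is the opening in per cent of the stroke, from 0 (shut) to 100 (fully open), set as the call begins (- or left out, the last holds). The fingers move at their own pace and stop on an object; FORCE is the grip in N (left out, the last holds). Time passes only in rows, so rows that repeat a pose let the fingers close. It gives the time, the measured TCP pose, the force and the opening at its end, in the units of the state.
- manip.get_obs(): the state, without advancing time (a new reading comes with each control period).
- manip.camera(name): name is "scene" or "top"; returns (picture, depth): 420x560x3 uint8, red, green, blue; 420x560 float32, m along the optical axis (not along the pixel's ray), 0 where there is no reading.
- manip.camera_model(name): a dict with "intrinsics" (3x3 intrinsics, pixels), "R" (3x3) and "t" (3): a world point X has camera coordinates R X + t. Camera axes: x right, y down, z forward; pixel columns grow to the right and rows downward; lengths in m; the calibration is good to about 2 mm. A picture is of the moment at which its call begins. camera_model takes no time and is no camera call.
- manip.hand_in(): hands the job in, once; it reports no verdict.
The state is a dict: "clock": time; "joint_pos": joint angles; "joint_velocities": joint speeds; "tau": joint torques, N m; "position": TCP position; "ee_rot": TCP orientation; "ft_force": force on the tool from outside, world axes, zero at the start; "torque": the same for the moment, N m; "grip_width": opening from 0.0 (shut) to 1.0 (fully open).
Only numpy, scipy, OpenCV 4.12 (cv2) and the standard library are available. Lean on these libraries where they do the work, as an engineer would, in place of code of your own. Each camera call takes 0.05 s, during which the arm holds its last target. There are 200 camera calls.

## Working session

There is one attempt and no reset: what is moved stays moved. The work goes in short steps, Python scripts to look and compute and a shell command to move; the robot and the scene stay as the last step left them, time stands still between calls to the robot, and variables do not carry over. Pictures are saved under pics/ and viewed, about 12 in all and at most 16, crops included, and the job is handed in when it is done.

```bash
ls; mkdir -p pics; cat > h.py <<'E'
from workcell import manip
import numpy as np, cv2
from scipy.spatial.transform import Rotation as R
def snap(name):
    p,d=manip.camera(name); np.savez(f'{name}.npz',p=p,d=d); return p,d
def world(name,d=None):
    """HxWx3 world points"""
    if d is None: d=np.load(f'{name}.npz')['d']
    m=manip.camera_model(name);K=np.array(m['intrinsics']);v,u=np.mgrid[:d.shape[0],:d.shape[1]]
    c=np.stack([(u-K[0,2])/K[0,0]*d,(v-K[1,2])/K[1,1]*d,d],-1)
    return (c-np.array(m['t']))@np.array(m['R'])
def save(p,fn,crop=None,s=1):
    if crop: x0,y0,x1,y1=crop;p=p[y0:y1,x0:x1]
    cv2.imwrite('pics/'+fn,cv2.resize(p[:,:,::-1],None,fx=s,fy=s,interpolation=cv2.INTER_CUBIC))
def go(target=None,yaw=None):
    """print offset/turn units for tool-down pose at target (TCP), tool x heading yaw"""
    o=manip.get_obs();p=np.array(o['position']);r=R.from_quat(o['ee_rot']);M=r.as_matrix()
    cy=np.arctan2(M[1,0],M[0,0])
    if yaw is None: yaw=cy
    c,s=np.cos(yaw),np.sin(yaw)
    G=R.from_matrix(np.array([[c,s,0],[s,-c,0],[0,0,-1]]))
    t=(r.inv()*G).as_rotvec()/(np.pi/4)
    off=None if target is None else r.inv().apply(np.array(target)-p)/.2
    print('t',round(o['clock'],2),'pos',p.round(4),'yaw',round(cy,3),'tilt',round(np.arccos(-M[2,2]),3),'F',np.round(o['ft_force'],1),'w',round(o['grip_width'],3),'j7',np.round(o['joint_pos'],2))
    print(' offset',None if off is None else off.round(3),'turn',t.round(3))
E
python3 - <<'E'
from h import *
for n in('scene','top'):
    p,d=snap(n);save(p,n+'0.png',s=1.4);print(n,manip.camera_model(n))
go()
E
```

```text
pics
scene {'intrinsics': array([[464.74077444,   0.        , 288.52478872],
       [  0.        , 464.74077444, 210.33482564],
       [  0.        ,   0.        ,   1.        ]]), 'R': array([[-0.16441065,  0.98617682, -0.02060158],
       [ 0.69620173,  0.10122117, -0.71067392],
       [-0.69876483, -0.13118521, -0.70321985]]), 't': array([ 0.11348061, -0.30415307,  1.75478873])}
top {'intrinsics': array([[535.6799618 ,   0.        , 275.57940175],
       [  0.        , 535.6799618 , 211.59383649],
       [  0.        ,   0.        ,   1.        ]]), 'R': array([[-0.01185491, -0.99986221, -0.0116196 ],
       [-0.99918008,  0.01229511, -0.03857452],
       [ 0.03871207,  0.01115278, -0.99918817]]), 't': array([-0.03505203,  0.48820931,  1.28922293])}
t 0.1 pos [ 0.2293 -0.5811  0.2306] yaw -1.195 tilt 1.571 F [-0.4  0.7 -0.2] w 0.998 j7 [ 1.17  0.33 -0.06  1.46  0.02  1.35 -0.09]
 offset None turn [-2.e+00  1.e-03 -1.e-03]
```

```bash
python3 - <<'E'
s=open('h.py').read()
s=s.replace("[[c,s,0],[s,-c,0],[0,0,-1]]","[[c,0,-s],[s,0,c],[0,-1,0]]").replace("-M[2,2]","np.clip(-M[2,1],-1,1)")
open('h.py','w').write(s)
E
python3 -c "
from h import *
go()"
```

```text
t 0.1 pos [ 0.2293 -0.5811  0.2306] yaw -1.195 tilt 0.001 F [-0.4  0.7 -0.2] w 0.998 j7 [ 1.17  0.33 -0.06  1.46  0.02  1.35 -0.09]
 offset None turn [ 0.     0.    -0.002]
```

View pics/scene0.png

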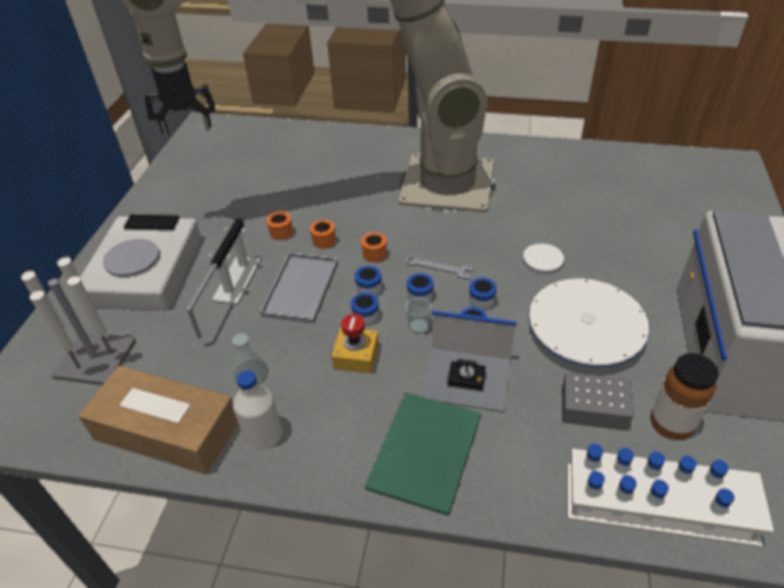

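View pics/top0.png

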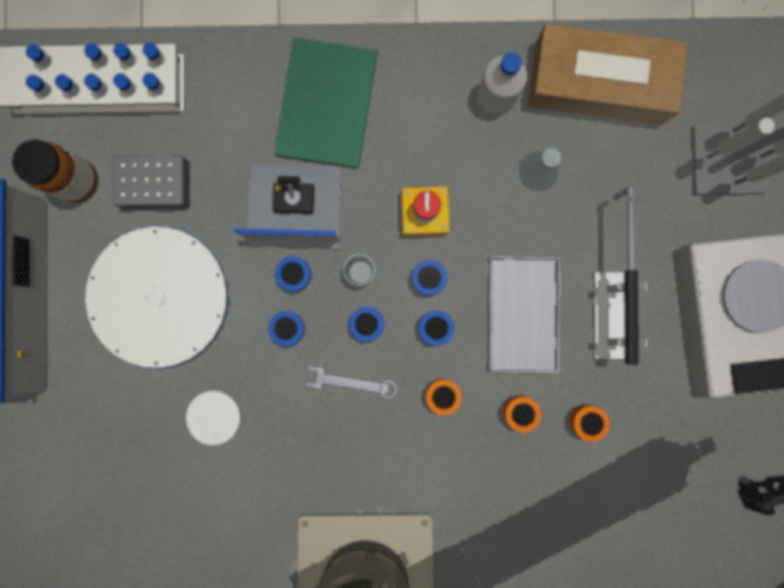

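Top view (1.4x): blue-capped jars at (292,273), (286,328), (366,324), (430,277), (436,328). Look-alikes are the orange jars (444,397), (522,413), (591,423), the beaker (359,270), the white disc (212,418) and the rack vials and bottle caps. I choose the five blue ones, and measure next.

```bash
python3 - <<'E'
from h import *
z=np.load('top.npz');p,d=z['p'],z['d'];W=world('top');print('pinch_z',manip.pinch_z)
hsv=cv2.cvtColor(p,cv2.COLOR_RGB2HSV)
def blobs(m,name,zr):
    m=(m&(W[...,2]>zr[0])&(W[...,2]<zr[1])).astype(np.uint8)
    n,l,s,c=cv2.connectedComponentsWithStats(m)
    for i in range(1,n):
        if s[i,4]>60:
            q=W[l==i]; (cx,cy),r=cv2.minEnclosingCircle(q[:,:2].astype(np.float32));rr=cv2.minAreaRect(q[:,:2].astype(np.float32))
            print(name,s[i],'mec',round(cx,4),round(cy,4),'r',round(r,4),'mean',q.mean(0).round(4),'rect',np.round(rr[0],4),np.round(rr[1],3),round(rr[2],1))
H,S,V=hsv[...,0],hsv[...,1],hsv[...,2]
blobs((H>100)&(H<130)&(S>120),'blue',(.03,.06))
blobs((H>5)&(H<18)&(S>150),'orange',(.03,.06))
blobs(((H<5)|(H>172))&(S>120),'red',(.07,.13))
blobs((H>18)&(H<35)&(S>140),'yellow',(.03,.06))
blobs((V>150)&(S<60),'white',(.03,.05))
blobs(V<60,'black',(.09,.14))
blobs(V<300,'top115',(.104,.125))
blobs((H>100)&(H<130)&(S>120),'panel',(.09,.13))
blobs(V<300,'rim16',(.010,.022))
blobs(V<300,'pad4',(.001,.010))if 0 else None
q=np.vstack([p[100:320,130:300]]);
a=cv2.resize(p[80:300,150:370],None,fx=2.6,fy=2.6,interpolation=cv2.INTER_CUBIC);b=cv2.resize(p[120:310,330:480],None,fx=2.6,fy=2.6,interpolation=cv2.INTER_CUBIC)
cv2.imwrite('pics/c1.png',a[:,:,::-1]);cv2.imwrite('pics/c2.png',b[:,:,::-1])
E
```

```text
pinch_z 0.0187
blue [197 183  25  25 311] mec 0.5273 0.1163 r 0.0296 mean [0.5266 0.1154 0.0469] rect [0.5272 0.116 ] [0.056 0.058] 23.0
blue [294 186  25  25 260] mec 0.5175 -0.1139 r 0.0289 mean [ 0.5158 -0.1134  0.0466] rect [ 0.5176 -0.1135] [0.055 0.057] 26.1
blue [249 219  25  25 300] mec 0.4406 -0.0067 r 0.0291 mean [ 0.4402 -0.0071  0.0471] rect [ 0.4404 -0.0071] [0.055 0.057] 44.5
blue [192 223  25  24 301] mec 0.4349 0.1281 r 0.0295 mean [0.4344 0.1274 0.0468] rect [0.4344 0.128 ] [0.058 0.054] 88.9
blue [299 222  25  25 312] mec 0.4327 -0.1243 r 0.0293 mean [ 0.4324 -0.1239  0.0465] rect [ 0.4326 -0.124 ] [0.057 0.056] 89.0
orange [304 271  26  25 332] mec 0.3169 -0.1349 r 0.0296 mean [ 0.3178 -0.1339  0.0463] rect [ 0.3174 -0.1345] [0.058 0.056] 44.3
orange [360 283  26  26 349] mec 0.2873 -0.2668 r 0.0297 mean [ 0.288  -0.2652  0.0461] rect [ 0.2872 -0.2664] [0.057 0.058] 85.2
orange [408 290  27  25 361] mec 0.2711 -0.3807 r 0.0301 mean [ 0.2717 -0.3778  0.0456] rect [ 0.2709 -0.3802] [0.058 0.057] 89.9
red [296 138  18  18 212] mec 0.6306 -0.1081 r 0.0211 mean [ 0.6283
[... 3599 characters left out ...]
an [ 0.4364 -0.5598  0.016 ] rect [ 0.4407 -0.5602] [0.258 0.009] 4.7
rim16 [349 183  51  84 506] mec 0.4538 -0.2775 r 0.1151 mean [ 0.4557 -0.28    0.0157] rect [ 0.4543 -0.2779] [0.121 0.2  ] 88.6
rim16 [ 29 191   4  78 166] mec 0.4518 0.5512 r 0.0932 mean [0.4513 0.5514 0.016 ] rect [0.4518 0.5512] [0.186 0.006] 0.6
rim16 [424 194  22  62 630] mec 0.452 -0.4248 r 0.0777 mean [ 0.4531 -0.4213  0.0124] rect [ 0.452 -0.424] [0.051 0.147] 88.9
rim16 [ 133  279   39   39 1136] mec 0.2832 0.2586 r 0.047 mean [0.2839 0.2586 0.0169] rect [0.2834 0.2589] [0.092 0.091] 0.7
rim16 [ 212  367   97   53 2872] mec 0.0521 0.0008 r 0.1278 mean [0.0679 0.0008 0.0135] rect [0.0548 0.0014] [0.23  0.124] 89.5
```

View pics/c1.png

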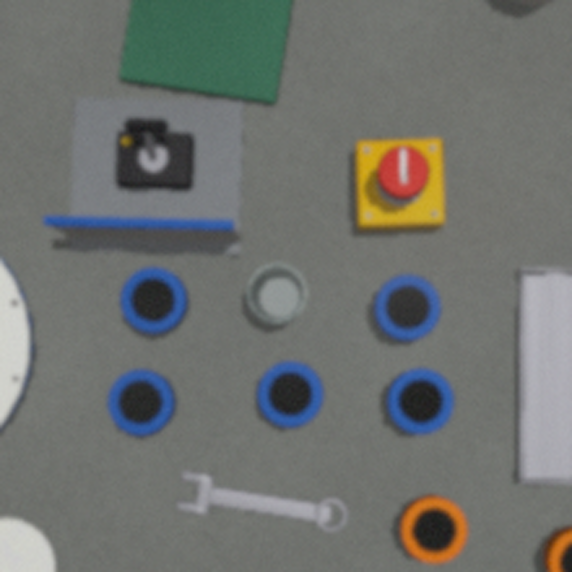

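View pics/c2.png

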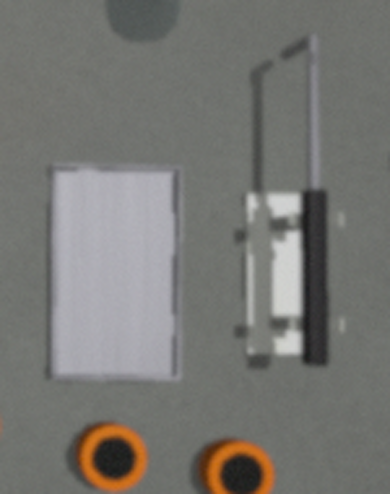

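The c1 crop confirms five blue caps at (155,301), (141,402), (290,394), (407,308) and (420,401), with the red stop at (403,172), the toggle at (150,150) and a beaker at (276,295). The c2 crop shows the empty tray and the rod in its cradle. At yaw -π/2 the tool axes are x=-Y, y=-Z, z=+X, so I'll work in that orientation.

```bash
python3 - <<'E'
from h import *
go((.40,-.45,.231),-np.pi/2)
W=world('top');z=np.load('top.npz');p=z['p']
m=(W[...,2]>.104)&(W[...,2]<.125);m[:160]=0;m[172:]=0;m[:,:165]=0;m[:,245:]=0
q=W[m];f=np.polyfit(q[:,1],q[:,0],1);print('panel slope',f, 'y range',q[:,1].min(),q[:,1].max(),'x at y=.12',np.polyval(f,.12))
# rod grip
m=(W[...,2]>.115)&(W[...,2]<.125);m[:190]=0;m[270:]=0;m[:,:440]=0;m[:,460:]=0
q=W[m];f=np.polyfit(q[:,0],q[:,1],1);print('grip slope',f,'x',np.percentile(q[:,0],[0,1,99,100]),q[:,1].mean(),q[:,2].mean())
m=(W[...,2]>.100)&(W[...,2]<.125);m[:120]=0;m[190:]=0;m[:,:440]=0;m[:,460:]=0
q=W[m];f=np.polyfit(q[:,0],q[:,1],1);print('rod slope',f,'x',np.percentile(q[:,0],[0,1,99,100]),q[:,1].mean(),q[:,2].mean())
# lever
hs=(W[...,2]>.06)&(W[...,2]<.1);hs[:120]=0;hs[160:]=0;hs[:,:185]=0;hs[:,235:]=0
print('bar',W[hs].mean(0),W[hs].min(0),W[hs].max(0))
# tray
m=(W[...,2]>.010)&(W[...,2]<.022);m[:180]=0;m[270:]=0;m[:,:345]=0;m[:,402:]=0
print('tray',cv2.minAreaRect(W[m][:,:2].astype(np.float32)))
E
```

```text
t 0.1 pos [ 0.2293 -0.5811  0.2306] yaw -1.195 tilt 0.001 F [-0.4  0.7 -0.2] w 0.998 j7 [ 1.17  0.33 -0.06  1.46  0.02  1.35 -0.09]
 offset [-0.296 -0.002  1.035] turn [ 0.     0.479 -0.002]
panel slope [0.03521019 0.5857925 ] y range 0.03855677708580931 0.20046943643440343 x at y=.12 0.5900177246673565
grip slope [-0.02367529 -0.41739659] x [0.37198051 0.37433719 0.52111198 0.52671207] -0.42796549731175965 0.12124983347738873
rod slope [-0.02095478 -0.41923269] x [0.52900043 0.5292918  0.65389332 0.65580684] -0.43164804735646917 0.1147528929552544
bar [0.67761909 0.11608301 0.08299981] [0.66454689 0.09729114 0.06129152] [0.68436347 0.13464369 0.09142956]
tray ((0.4543372690677643, -0.2778578996658325), (0.12074761837720871, 0.20004595816135406), 88.57743835449219)
```

```bash
python3 -m pendant '{"offset":[[-0.28,0,1],[-0.28,0,1],[-0.28,0,1],[-0.28,0,1],[-0.28,0,1]],"turn":[[0,0.479,0],[0,0.479,0],[0,0.479,0],[0,0.479,0],[0,0.479,0]]}' 0 30
python3 -c "
from h import *
go((.6,-.28,.2),-np.pi/2)"
```

```text
clock: 0.72
position: [0.397, -0.4533, 0.2302]
ee_rot: [-0.501, 0.5, -0.498, 0.502]
ft_force: [-0.6, -0.1, 0.4]
grip_width: 0.002
t 0.72 pos [ 0.397  -0.4533  0.2302] yaw -1.566 tilt 0.002 F [-0.6 -0.1  0.4] w 0.002 j7 [ 0.88  0.29 -0.13  1.52  0.04  1.34 -0.82]
 offset [-0.862  0.153  1.019] turn [ 0.     0.006 -0.003]
```

```bash
python3 -m pendant '{"offset":[[-0.84,0.15,0.99],[-0.84,0.15,0.99],[-0.84,0.15,0.99],[-0.84,0.15,0.99],[-0.84,0.15,0.99]],"turn":[[0,0,0],[0,0,0],[0,0,0],[0,0,0],[0,0,0]]}' && python3 -m pendant '{"offset":[[-0.88,0.425,0.18],[-0.88,0.425,0.18],[-0.88,0.425,0.18],[-0.88,0.425,0.18],[-0.88,0.425,0.18]],"turn":[[0,0,0],[0,0,0],[0,0,0],[0,0,0],[0,0,0]]}'
python3 -c "
from h import *
go((.631,-.109,.096),-np.pi/2)"
```

```text
clock: 1.35
position: [0.5962, -0.2807, 0.1992]
ee_rot: [-0.501, 0.499, -0.496, 0.503]
ft_force: [-1.2, -1.0, -1.0]
grip_width: -0.002
clock: 1.98
position: [0.63, -0.1049, 0.1146]
ee_rot: [-0.502, 0.499, -0.496, 0.503]
ft_force: [-0.1, -0.3, 0.4]
grip_width: -0.0
t 1.98 pos [ 0.63   -0.1049  0.1146] yaw -1.562 tilt 0.005 F [-0.1 -0.3  0.4] w -0.0 j7 [ 0.33  0.47 -0.31  1.54  0.15  1.16 -1.57]
 offset [0.021 0.093 0.005] turn [ 0.003  0.012 -0.005]
```

```bash
python3 -m pendant '{"offset":[[0.02,0.05,0],[0.02,0.103,0],[0.02,0.103,0],[0.02,0.103,0],[0.02,0.103,0]],"turn":[[0,0.012,0],[0,0.012,0],[0,0.012,0],[0,0.012,0],[0,0.012,0]]}'
```

```text
clock: 2.6
position: [0.631, -0.1123, 0.096]
ee_rot: [-0.498, 0.501, -0.501, 0.5]
ft_force: [-2.6, -2.8, 14.7]
grip_width: 0.001
```

```bash
cat >> h.py <<'E'
def jars():
    p,d=snap('top');W=world('top');hsv=cv2.cvtColor(p,cv2.COLOR_RGB2HSV)
    m=((hsv[...,0]>100)&(hsv[...,0]<130)&(hsv[...,1]>110)&(W[...,2]>.03)&(W[...,2]<.1)&(W[...,0]<.58)&(W[...,1]<.5)).astype(np.uint8)
    m=cv2.morphologyEx(m,cv2.MORPH_CLOSE,np.ones((5,5)));n,l,s,c=cv2.connectedComponentsWithStats(m)
    for i in range(1,n):
        if s[i,4]>60:
            q=W[l==i];rr=cv2.minEnclosingCircle(q[:,:2].astype(np.float32));print('jar',np.round(rr[0],4),'r',round(rr[1],4),'z',np.median(q[:,2]).round(4),'n',s[i,4])
E
python3 -m pendant '{"offset":[[0,-0.3,0],[0,-0.3,0],[0,-0.2,-0.567],[0,-0.2,-0.567],[0,-0.2,-0.567],[0,0,-0.567],[0,0,-0.567]],"turn":[[0,0,0],[0,0,0],[0,0,0],[0,0,0],[0,0,0],[0,0,0],[0,0,0]]}' 100 60
python3 -c "
from h import *
jars()
go((.5175,-.1137,.012),-np.pi/2)"
```

```text
clock: 3.48
position: [0.5162, -0.1124, 0.0937]
ee_rot: [-0.499, 0.503, -0.5, 0.499]
ft_force: [0.2, 0.8, 0.7]
grip_width: 1.002
jar [0.5277 0.1165] r 0.0298 z 0.0466 n 327
jar [ 0.4412 -0.0167] r 0.039 z 0.047 n 302
jar [0.4347 0.1285] r 0.0295 z 0.047 n 327
t 3.52 pos [ 0.5174 -0.1124  0.0954] yaw -1.575 tilt 0.002 F [0.2 0.3 1.4] w 1.002 j7 [ 0.42  0.27 -0.32  1.86  0.1   1.04 -1.52]
 offset [0.007 0.417 0.001] turn [ 0.001 -0.006 -0.002]
```

```bash
python3 -m pendant '{"offset":[[0,0.2,0],[0,0.412,0],[0,0.412,0],[0,0.412,0]],"turn":[[0,0,0],[0,0,0],[0,0,0],[0,0,0]]}' && python3 -m pendant '{"offset":[[0,0,0],[0,0,0],[0,0,0],[0,0,0],[0,0,0],[0,-0.25,0],[0,-0.25,0]],"turn":[[0,0,0],[0,0,0],[0,0,0],[0,0,0],[0,0,0],[0,0,0],[0,0,0]]}' 50 60
python3 -c "
from h import *
go((.499,-.279,.12),-np.pi/2)"
```

```text
clock: 4.03
position: [0.5189, -0.1125, 0.0152]
ee_rot: [0.498, -0.501, 0.501, -0.5]
ft_force: [-0.1, -1.1, 1.0]
grip_width: 1.001
clock: 4.9
position: [0.5217, -0.113, 0.0695]
ee_rot: [0.497, -0.499, 0.503, -0.501]
ft_force: [0.4, -0.1, -1.1]
grip_width: 0.68
t 4.9 pos [ 0.5217 -0.113   0.0695] yaw -1.575 tilt 0.009 F [ 0.4 -0.1 -1.1] w 0.68 j7 [ 0.41  0.3  -0.32  1.87  0.11  0.97 -1.54]
 offset [ 0.83  -0.253 -0.107] turn [-0.012 -0.006  0.   ]
```

```bash
python3 -m pendant '{"offset":[[0,-0.25,0],[0.83,-0.25,-0.107],[0.83,-0.25,-0.107],[0.83,-0.25,-0.107],[0.83,-0.25,-0.107],[0.83,-0.25,-0.107]],"turn":[[0,0,0],[-0.012,-0.02,0],[-0.012,-0.02,0],[-0.012,-0.02,0],[-0.012,-0.02,0],[-0.012,-0.02,0]]}' 
python3 -c "
from h import *
go((.499,-.279,.019),-np.pi/2)"
```

```text
clock: 5.65
position: [0.4992, -0.278, 0.1191]
ee_rot: [0.503, -0.497, 0.497, -0.503]
ft_force: [-0.1, 1.0, -1.2]
grip_width: 0.686
t 5.65 pos [ 0.4992 -0.278   0.1191] yaw -1.559 tilt 0.001 F [-0.1  1.  -1.2] w 0.686 j7 [ 0.62  0.32 -0.23  1.73  0.08  1.1  -1.19]
 offset [ 0.005  0.501 -0.001] turn [ 0.001  0.015 -0.001]
```

```bash
python3 -m pendant '{"offset":[[0.005,0.25,0],[0.005,0.4,0],[0.005,0.495,0],[0.005,0.495,0],[0.005,0.495,0]],"turn":[[0,0,0],[0,0,0],[0,0,0],[0,0,0],[0,0,0]]}' 
python3 -c "
from h import *
go((.499,-.279,.12),-np.pi/2)"
```

```text
clock: 6.28
position: [0.4999, -0.2783, 0.0207]
ee_rot: [-0.503, 0.497, -0.497, 0.503]
ft_force: [-0.1, 0.2, -0.3]
grip_width: 0.682
t 6.28 pos [ 0.4999 -0.2783  0.0207] yaw -1.558 tilt 0.001 F [-0.1  0.2 -0.3] w 0.682 j7 [ 0.61  0.44 -0.21  1.8   0.11  0.91 -1.22]
 offset [ 0.003 -0.497 -0.004] turn [-0.001  0.016 -0.   ]
```

```bash
python3 -m pendant '{"offset":[[0,0.006,0],[0,0.006,0],[0,0.006,0],[0,-0.2,0],[0,-0.5,0],[0,-0.5,0]],"turn":[[0,0,0],[0,0,0],[0,0,0],[0,0,0],[0,0,0],[0,0,0]]}' 84 && python3 -m pendant '{"offset":[[-0.77,0.1,-0.335],[-0.77,0.1,-0.335],[-0.77,0.1,-0.335],[-0.77,0.1,-0.335],[-0.77,0.1,-0.335]],"turn":[[0,0,0],[0,0,0],[0,0,0],[0,0,0],[0,0,0]]}' 100
python3 -c "
from h import *
jars()
go((.4327,-.124,.013),-np.pi/2)"
```

```text
clock: 7.02
position: [0.5026, -0.2796, 0.1258]
ee_rot: [-0.502, 0.494, -0.5, 0.504]
ft_force: [0.0, 0.4, -0.7]
grip_width: 0.839
clock: 7.65
position: [0.434, -0.1271, 0.1046]
ee_rot: [-0.502, 0.494, -0.5, 0.504]
ft_force: [0.0, -0.4, -0.0]
grip_width: 1.001
jar [0.5275 0.1163] r 0.0297 z 0.0469 n 331
jar [ 0.4715 -0.1793] r 0.1286 z 0.0502 n 306
jar [ 0.4398 -0.0166] r 0.039 z 0.047 n 311
jar [0.4344 0.128 ] r 0.0296 z 0.0472 n 326
t 7.7 pos [ 0.4341 -0.1275  0.1046] yaw -1.559 tilt 0.009 F [ 0.9 -0.1  0.4] w 0.999 j7 [ 0.5   0.09 -0.33  2.04  0.04  1.01 -1.4 ]
 offset [-0.019  0.458 -0.01 ] turn [-0.011  0.015  0.005]
```

```bash
python3 -m pendant '{"offset":[[-0.018,0.25,-0.008],[-0.018,0.458,-0.008],[-0.018,0.458,-0.008],[-0.018,0.458,-0.008]],"turn":[[-0.011,0.015,0],[-0.011,0.015,0],[-0.011,0.015,0],[-0.011,0.015,0]]}' && python3 -m pendant '{"offset":[[0,0,0],[0,0,0],[0,0,0],[0,0,0],[0,0,0],[0,-0.25,0],[0,-0.52,0],[0,-0.52,0]],"turn":[[0,0,0],[0,0,0],[0,0,0],[0,0,0],[0,0,0],[0,0,0],[0,0,0],[0,0,0]]}' 50 60
python3 -c "
from h import *
go((.409,-.277,.12),-np.pi/2)"
```

```text
clock: 8.2
position: [0.4342, -0.1249, 0.0142]
ee_rot: [0.501, -0.499, 0.502, -0.499]
ft_force: [-0.1, -0.1, -0.1]
grip_width: 0.998
clock: 9.2
position: [0.4369, -0.1251, 0.1228]
ee_rot: [0.499, -0.496, 0.504, -0.5]
ft_force: [0.6, 0.2, -1.9]
grip_width: 0.681
t 9.2 pos [ 0.4369 -0.1251  0.1228] yaw -1.572 tilt 0.011 F [ 0.6  0.2 -1.9] w 0.681 j7 [ 0.51  0.07 -0.34  2.02  0.03  1.05 -1.42]
 offset [ 0.759  0.018 -0.139] turn [-0.012 -0.002  0.009]
```

```bash
python3 -m pendant '{"offset":[[0.76,0,-0.139],[0.76,0,-0.139],[0.76,0,-0.139],[0.76,0,-0.139],[0.76,0,-0.139]],"turn":[[-0.012,0,0.009],[-0.012,0,0.009],[-0.012,0,0.009],[-0.012,0,0.009],[-0.012,0,0.009]]}' 
python3 -c "
from h import *
go((.409,-.277,.0195),-np.pi/2)"
```

```text
clock: 9.82
position: [0.4089, -0.2761, 0.1232]
ee_rot: [-0.5, 0.501, -0.5, 0.5]
ft_force: [0.6, 0.2, -1.7]
grip_width: 0.682
t 9.82 pos [ 0.4089 -0.2761  0.1232] yaw -1.571 tilt 0.001 F [ 0.6  0.2 -1.7] w 0.682 j7 [ 0.68  0.15 -0.19  1.92  0.03  1.07 -1.1 ]
 offset [0.005 0.519 0.001] turn [ 0.001 -0.001 -0.001]
```

```bash
python3 -m pendant '{"offset":[[0.005,0.25,0],[0.005,0.4,0],[0.005,0.52,0],[0.005,0.52,0],[0.005,0.52,0]],"turn":[[0,0,0],[0,0,0],[0,0,0],[0,0,0],[0,0,0]]}' && python3 -m pendant '{"offset":[[0,0,0],[0,0,0],[0,0,0],[0,-0.2,0],[0,-0.5,0],[0,-0.5,0]],"turn":[[0,0,0],[0,0,0],[0,0,0],[0,0,0],[0,0,0],[0,0,0]]}' 84 && python3 -m pendant '{"offset":[[-1,0,0.15],[-1,0,0.15],[-1,0,0.15],[-1,0,0.15],[-1,0,0.15]],"turn":[[0,0,0],[0,0,0],[0,0,0],[0,0,0],[0,0,0]]}' 100
python3 -c "
from h import *
jars()
go((.4405,-.007,.1),-np.pi/2)"
```

```text
clock: 10.45
position: [0.4091, -0.276, 0.0193]
ee_rot: [-0.5, 0.5, -0.499, 0.5]
ft_force: [0.4, -0.5, -1.4]
grip_width: 0.687
clock: 11.2
position: [0.4117, -0.2777, 0.1239]
ee_rot: [0.5, -0.497, 0.502, -0.501]
ft_force: [-1.0, -0.3, 0.1]
grip_width: 0.837
clock: 11.82
position: [0.4414, -0.0774, 0.1231]
ee_rot: [0.5, -0.497, 0.502, -0.501]
ft_force: [1.3, -1.1, 0.0]
grip_width: 1.005
jar [0.5271 0.1161] r 0.0297 z 0.0466 n 338
jar [ 0.4714 -0.1789] r 0.1281 z 0.0508 n 308
jar [ 0.4411 -0.0031] r 0.0285 z 0.0469 n 140
jar [0.4372 0.0507] r 0.1063 z 0.0469 n 327
jar [ 0.4165 -0.1782] r 0.1247 z 0.0508 n 315
t 11.88 pos [ 0.4412 -0.0786  0.1231] yaw -1.571 tilt 0.006 F [ 0.1 -0.2  0.2] w 1.006 j7 [ 0.45  0.06 -0.39  2.03  0.03  1.05 -1.52]
 offset [-0.359  0.114 -0.004] turn [-0.007  0.     0.005]
```

```bash
python3 -m pendant '{"offset":[[-0.358,0.05,-0.004],[-0.358,0.15,-0.004],[-0.358,0.4,-0.004],[-0.358,0.552,-0.004],[-0.358,0.552,-0.004],[-0.358,0.552,-0.004]],"turn":[[-0.007,0,0.005],[-0.007,0,0.005],[-0.007,0,0.005],[-0.007,0,0.005],[-0.007,0,0.005],[-0.007,0,0.005]]}' && python3 -m pendant '{"offset":[[0,0,0],[0,0,0],[0,0,0],[0,0,0],[0,0,0],[0,-0.25,0],[0,-0.55,0],[0,-0.72,0],[0,-0.72,0]],"turn":[[0,0,0],[0,0,0],[0,0,0],[0,0,0],[0,0,0],[0,0,0],[0,0,0],[0,0,0],[0,0,0]]}' 50 60
python3 -c "
from h import *
go((.491,.395,.16),-np.pi/2)"
```

```text
clock: 12.62
position: [0.4417, -0.0085, 0.0133]
ee_rot: [0.499, -0.5, 0.501, -0.5]
ft_force: [0.2, -0.8, 1.0]
grip_width: 1.0
clock: 13.75
position: [0.4434, -0.0086, 0.1606]
ee_rot: [0.498, -0.498, 0.502, -0.501]
ft_force: [0.4, 0.2, -1.2]
grip_width: 0.688
t 13.75 pos [ 0.4434 -0.0086  0.1606] yaw -1.572 tilt 0.007 F [ 0.4  0.2 -1.2] w 0.688 j7 [ 0.39  0.01 -0.47  1.99  0.01  1.14 -1.66]
 offset [-2.018e+00  2.000e-03  2.350e-01] turn [-0.009 -0.002  0.001]
```

```bash
python3 -m pendant '{"offset":[[-1,0,0.12],[-1,0,0.12],[-1,0,0.12],[-1,0,0.12],[-1,0,0.12]],"turn":[[-0.009,0,0],[-0.009,0,0],[-0.009,0,0],[-0.009,0,0],[-0.009,0,0]]}' && python3 -m pendant '{"offset":[[-1,0,0.12],[-1,0,0.12],[-1,0,0.12],[-1,0,0.12],[-1,0,0.12]],"turn":[[0,-0.5,0],[0,-0.5,0],[0,-0.5,0],[0,-0.5,0],[0,-0.5,0]]}'
python3 -c "
from h import *
go((.491,.395,.056),-np.pi/2+.39)"
```

```text
clock: 14.38
position: [0.4671, 0.1917, 0.1597]
ee_rot: [0.501, -0.5, 0.5, -0.499]
ft_force: [-0.8, -1.2, -1.1]
grip_width: 0.685
clock: 15.0
position: [0.4914, 0.3904, 0.1586]
ee_rot: [0.589, -0.393, 0.393, -0.587]
ft_force: [0.3, 0.6, -1.4]
grip_width: 0.686
t 15.0 pos [0.4914 0.3904 0.1586] yaw -1.179 tilt 0.004 F [ 0.3  0.6 -1.4] w 0.686 j7 [-0.2   0.49 -0.73  1.51  0.34  1.27 -2.15]
 offset [-0.023  0.513  0.009] turn [0.004 0.003 0.002]
```

```bash
python3 -m pendant '{"offset":[[-0.023,0.25,0.009],[-0.023,0.42,0.009],[-0.023,0.52,0.009],[-0.023,0.52,0.009],[-0.023,0.52,0.009]],"turn":[[0,0,0],[0,0,0],[0,0,0],[0,0,0],[0,0,0]]}' && python3 -m pendant '{"offset":[[0,0,0],[0,0,0],[0,0,0],[0,-0.15,0],[0,-0.5,0],[0,-0.5,0]],"turn":[[0,0,0],[0,0,0],[0,0,0],[0,0,0],[0,0,0],[0,0,0]]}' 82
python3 -c "
from h import *
go((.5,.22,.16),-np.pi/2)"
```

```text
clock: 15.62
position: [0.4921, 0.3939, 0.0553]
ee_rot: [0.589, -0.393, 0.394, -0.586]
ft_force: [-0.8, -0.1, -0.9]
grip_width: 0.685
clock: 16.38
position: [0.4935, 0.3962, 0.1601]
ee_rot: [-0.586, 0.393, -0.394, 0.589]
ft_force: [-0.3, 0.8, -0.5]
grip_width: 0.818
t 16.38 pos [0.4935 0.3962 0.1601] yaw -1.18 tilt 0.005 F [-0.3  0.8 -0.5] w 0.818 j7 [-0.2   0.49 -0.74  1.5   0.34  1.27 -2.16]
 offset [ 0.827 -0.001 -0.305] turn [-0.006  0.498 -0.001]
```

```bash
python3 -m pendant '{"offset":[[0.83,0,-0.305],[0.83,0,-0.305],[0.83,0,-0.305],[0.83,0,-0.305]],"turn":[[0,0.5,0],[0,0.5,0],[0,0.5,0],[0,0.5,0]]}' 100 && python3 -m pendant '{"offset":[[0.46,0.3,-0.33],[0.46,0.3,-0.33],[0.46,0.3,-0.33],[0.46,0.3,-0.33]],"turn":[[0,0,0],[0,0,0],[0,0,0],[0,0,0]]}' 100
python3 -c "
from h import *
jars()
go((.4345,.128,.013),-np.pi/2)"
```

```text
clock: 16.88
position: [0.5014, 0.2146, 0.1596]
ee_rot: [0.497, -0.501, 0.504, -0.499]
ft_force: [0.6, 0.7, 0.8]
grip_width: 0.998
clock: 17.38
position: [0.4351, 0.1238, 0.0995]
ee_rot: [0.497, -0.501, 0.503, -0.499]
ft_force: [0.1, 0.2, 0.1]
grip_width: 0.996
jar [0.5272 0.1162] r 0.0297 z 0.0466 n 336
jar [ 0.4704 -0.1793] r 0.1283 z 0.0505 n 306
jar [0.4659 0.1827] r 0.24 z 0.0869 n 333
jar [ 0.4165 -0.178 ] r 0.1245 z 0.0506 n 314
t 17.43 pos [0.4357 0.1245 0.1   ] yaw -1.578 tilt 0.006 F [-0.3  0.4 -0.1] w 0.996 j7 [ 0.24  0.13 -0.65  2.03  0.09  1.01 -2.03]
 offset [-0.017  0.435 -0.009] turn [-0.008 -0.009 -0.   ]
```

```bash
python3 -m pendant '{"offset":[[-0.017,0.25,-0.006],[-0.017,0.435,-0.006],[-0.017,0.435,-0.006],[-0.017,0.435,-0.006]],"turn":[[-0.008,-0.009,0],[-0.008,-0.009,0],[-0.008,-0.009,0],[-0.008,-0.009,0]]}' && python3 -m pendant '{"offset":[[0,0,0],[0,0,0],[0,0,0],[0,0,0],[0,0,0],[0,-0.25,0],[0,-0.55,0],[0,-0.72,0],[0,-0.72,0]],"turn":[[0,0,0],[0,0,0],[0,0,0],[0,0,0],[0,0,0],[0,0,0],[0,0,0],[0,0,0],[0,0,0]]}' 50 60
python3 -m pendant '{"offset":[[-0.95,0,-0.02],[-0.95,0,-0.02],[-0.95,0,-0.02],[-0.95,0,-0.02],[-0.95,0,-0.02]],"turn":[[0,-0.5,0],[0,-0.5,0],[0,-0.5,0],[0,-0.5,0],[0,-0.5,0]]}'
python3 -c "
from h import *
go((.431,.32,.0545),-np.pi/2+.39)"
```

```text
clock: 17.92
position: [0.4363, 0.1293, 0.0145]
ee_rot: [-0.5, 0.5, -0.5, 0.501]
ft_force: [0.7, 0.2, -0.1]
grip_width: 0.999
clock: 19.05
position: [0.4378, 0.1296, 0.1617]
ee_rot: [-0.498, 0.498, -0.501, 0.502]
ft_force: [0.1, -0.4, -1.9]
grip_width: 0.685
clock: 19.68
position: [0.4332, 0.3192, 0.1609]
ee_rot: [-0.587, 0.391, -0.394, 0.59]
ft_force: [-0.1, -0.3, -1.6]
grip_width: 0.683
t 19.68 pos [0.4332 0.3192 0.1609] yaw -1.177 tilt 0.006 F [-0.1 -0.3 -1.6] w 0.683 j7 [-0.01  0.29 -0.82  1.75  0.23  1.19 -2.07]
 offset [-0.009  0.532 -0.012] turn [-0.007  0.005  0.002]
```

```bash
python3 -m pendant '{"offset":[[-0.009,0.25,-0.01],[-0.009,0.42,-0.01],[-0.009,0.532,-0.01],[-0.009,0.532,-0.01],[-0.009,0.532,-0.01]],"turn":[[-0.007,0,0],[-0.007,0,0],[-0.007,0,0],[-0.007,0,0],[-0.007,0,0]]}' && python3 -m pendant '{"offset":[[0,0,0],[0,0,0],[0,0,0],[0,-0.15,0],[0,-0.5,0],[0,-0.5,0]],"turn":[[0,0,0],[0,0,0],[0,0,0],[0,0,0],[0,0,0],[0,0,0]]}' 82 && python3 -m pendant '{"offset":[[0.56,0,0.04],[0.56,0,0.04],[0.56,0,0.04],[0.56,0,0.04]],"turn":[[0,0.5,0],[0,0.5,0],[0,0.5,0],[0,0.5,0]]}' 100
python3 -c "
from h import *
jars()
go((.527,.116,.1),-np.pi/2)"
```

```text
clock: 20.3
position: [0.4318, 0.3187, 0.0544]
ee_rot: [0.588, -0.392, 0.394, -0.587]
ft_force: [-0.4, 0.4, -1.4]
grip_width: 0.683
clock: 21.05
position: [0.4331, 0.3207, 0.1585]
ee_rot: [-0.586, 0.391, -0.395, 0.589]
ft_force: [-0.4, 0.9, -0.3]
grip_width: 0.82
clock: 21.55
position: [0.4829, 0.2208, 0.1584]
ee_rot: [-0.498, 0.498, -0.501, 0.502]
ft_force: [0.1, 1.8, -0.2]
grip_width: 0.997
jar [0.5274 0.1164] r 0.0295 z 0.0469 n 331
jar [ 0.4714 -0.1789] r 0.1282 z 0.0504 n 310
jar [ 0.4165 -0.1784] r 0.1248 z 0.0507 n 323
t 21.6 pos [0.4826 0.2214 0.1585] yaw -1.568 tilt 0.006 F [-0.9  0.5 -0.1] w 0.996 j7 [ 0.12  0.25 -0.72  1.78  0.18  1.17 -2.22]
 offset [0.528 0.293 0.219] turn [-0.008  0.003 -0.002]
```

```bash
python3 -m pendant '{"offset":[[0.528,0.2,0.219],[0.528,0.29,0.219],[0.528,0.29,0.219],[0.528,0.5,0.219],[0.528,0.723,0.219],[0.528,0.723,0.219],[0.528,0.723,0.219]],"turn":[[-0.008,0,0],[-0.008,0,0],[-0.008,0,0],[-0.008,0,0],[-0.008,0,0],[-0.008,0,0],[-0.008,0,0]]}' && python3 -m pendant '{"offset":[[0,0,0],[0,0,0],[0,0,0],[0,0,0],[0,0,0],[0,-0.25,0],[0,-0.55,0],[0,-0.72,0],[0,-0.72,0]],"turn":[[0,0,0],[0,0,0],[0,0,0],[0,0,0],[0,0,0],[0,0,0],[0,0,0],[0,0,0],[0,0,0]]}' 50 60
python3 -m pendant '{"offset":[[-1,0,0.11],[-1,0,0.11],[-1,0,0.11],[-1,0,0.11],[-1,0,0.11]],"turn":[[0,-0.5,0],[0,-0.5,0],[0,-0.5,0],[0,-0.5,0],[0,-0.5,0]]}'
python3 -c "
from h import *
go((.551,.32,.0545),-np.pi/2+.39)"
```

```text
clock: 22.48
position: [0.5282, 0.1177, 0.0158]
ee_rot: [-0.5, 0.499, -0.499, 0.502]
ft_force: [0.3, -0.5, 0.9]
grip_width: 0.996
clock: 23.6
position: [0.5297, 0.1179, 0.1633]
ee_rot: [-0.499, 0.498, -0.5, 0.504]
ft_force: [-0.8, 0.0, -1.4]
grip_width: 0.685
clock: 24.22
position: [0.5499, 0.3187, 0.1629]
ee_rot: [-0.587, 0.39, -0.392, 0.591]
ft_force: [0.1, -0.4, -1.3]
grip_width: 0.681
t 24.23 pos [0.5499 0.3187 0.1629] yaw -1.172 tilt 0.006 F [ 0.1 -0.4 -1.3] w 0.681 j7 [-0.05  0.5  -0.74  1.49  0.35  1.28 -2.  ]
 offset [-0.004  0.542  0.004] turn [-0.008  0.012  0.   ]
```

```bash
python3 -m pendant '{"offset":[[0,0.25,0],[0,0.42,0],[0,0.538,0],[0,0.538,0],[0,0.538,0]],"turn":[[-0.008,0,0],[-0.008,0,0],[-0.008,0,0],[-0.008,0,0],[-0.008,0,0]]}' && python3 -m pendant '{"offset":[[0,0,0],[0,0,0],[0,0,0],[0,-0.15,0],[0,-0.7,0],[0,-0.7,0],[0,-0.7,0]],"turn":[[0,0,0],[0,0,0],[0,0,0],[0,0,0],[0,0,0],[0,0,0],[0,0,0]]}' 82 && python3 -m pendant '{"offset":[[0.95,0,0],[0.95,0,0],[0.95,0,0],[0.95,0,0]],"turn":[[0,0.5,0],[0,0.5,0],[0,0.5,0],[0,0.5,0]]}' 100
python3 -c "
from h import *
go((.62,-.02,.2),-np.pi/2)"
```

```text
clock: 24.85
position: [0.551, 0.3169, 0.0551]
ee_rot: [0.589, -0.391, 0.392, -0.588]
ft_force: [0.8, 0.1, -0.8]
grip_width: 0.683
clock: 25.72
position: [0.5523, 0.3187, 0.1996]
ee_rot: [-0.587, 0.39, -0.393, 0.591]
ft_force: [-0.0, 0.8, 0.0]
grip_width: 0.821
clock: 26.22
position: [0.6278, 0.1364, 0.1984]
ee_rot: [0.498, -0.5, 0.503, -0.5]
ft_force: [-0.5, 0.3, -0.4]
grip_width: 1.004
t 26.23 pos [0.6278 0.1364 0.1984] yaw -1.576 tilt 0.006 F [-0.5  0.3 -0.4] w 1.004 j7 [ 0.17  0.46 -0.62  1.43  0.27  1.33 -2.04]
 offset [ 0.782 -0.008 -0.035] turn [-0.007 -0.006  0.001]
```

```bash
python3 -m pendant '{"offset":[[0.78,0,-0.03],[0.78,0,-0.03],[0.78,0,-0.03],[0.78,0,-0.03],[0.78,0,-0.03]],"turn":[[0,-1,0],[0,-1,0],[0,-1,0],[0,-1,0],[0,-1,0]]}' 
python3 -c "
from h import *
jars()
save(np.load('top.npz')['p'],'t2.png',s=1.4)
go((.631,-.109,.14),.2)"
```

```text
clock: 26.85
position: [0.6207, -0.0189, 0.1978]
ee_rot: [-0.652, 0.27, -0.273, 0.653]
ft_force: [-0.1, 0.4, 0.1]
grip_width: 1.003
jar [0.4965 0.1439] r 0.208 z 0.0869 n 326
jar [ 0.4715 -0.1792] r 0.1284 z 0.0506 n 309
jar [0.4877 0.3922] r 0.0299 z 0.0867 n 328
jar [0.4283 0.3165] r 0.0293 z 0.087 n 318
jar [ 0.4053 -0.2741] r 0.0292 z 0.0505 n 313
t 26.9 pos [ 0.6208 -0.0183  0.198 ] yaw -0.788 tilt 0.005 F [0.4 0.3 0.2] w 0.999 j7 [ 0.5   0.43 -0.72  1.49  0.29  1.32 -1.03]
 offset [ 0.356  0.29  -0.284] turn [-0.002 -1.258  0.006]
```

View pics/t2.png

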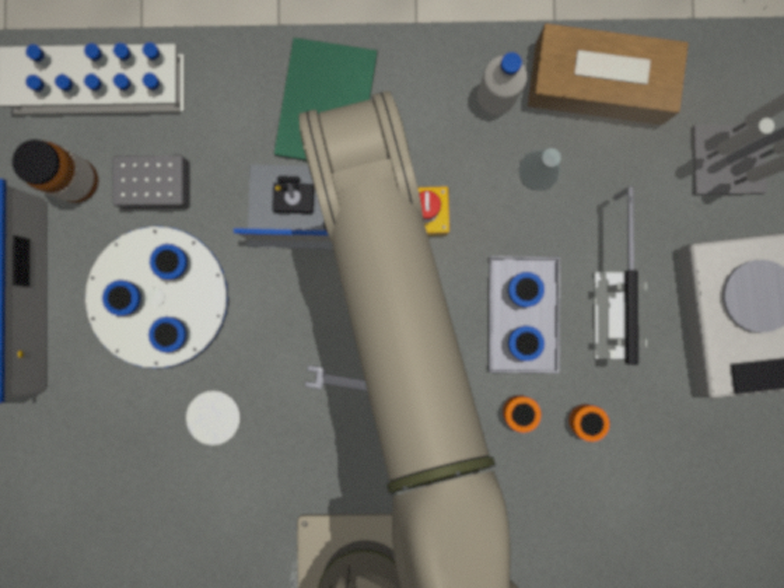

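All five are placed: three on the deck at (168,262), (122,298), (168,334) and two in the tray at (526,290), (526,343). Next is turning the head.

```bash
python3 -m pendant '{"offset":[[0.356,0.2,-0.284],[0.356,0.2,-0.284],[0.356,0.29,-0.284],[0.356,0.29,-0.284],[0.356,0.29,-0.284]],"turn":[[0,-1,0],[0,-1,0],[0,-1,0],[0,-1,0],[0,-1,0]]}' 
python3 -c "
from h import *
go((.631,-.109,.082),.2)"
```

```text
clock: 27.52
position: [0.631, -0.1075, 0.1397]
ee_rot: [-0.707, -0.001, -0.003, 0.707]
ft_force: [-0.6, -0.3, -0.3]
grip_width: 0.993
t 27.52 pos [ 0.631  -0.1075  0.1397] yaw -0.003 tilt 0.005 F [-0.6 -0.3 -0.3] w 0.993 j7 [ 0.68  0.55 -0.8   1.5   0.41  1.26 -0.17]
 offset [-0.002  0.289 -0.008] turn [-0.    -0.259  0.006]
```

```bash
python3 -m pendant '{"offset":[[0,0.15,-0.008],[0,0.333,-0.008],[0,0.333,-0.008],[0,0.333,-0.008]],"turn":[[0,0,0],[0,0,0],[0,0,0],[0,0,0]]}' && python3 -m pendant '{"offset":[[0,0,0],[0,0,0],[0,0,0],[0,0,0],[0,0,0]],"turn":[[0,0,0],[0,0,0],[0,0,0],[0,0,0],[0,0,0]]}' 30 30 && python3 -m pendant '{"offset":[[0,0,0],[0,0,0],[0,0,0],[0,0,0],[0,0,0],[0,0,0]],"turn":[[0,1,0],[0,1,0],[0,1,0],[0,1,0],[0,1,0],[0,1,0]]}'
python3 -c "
from h import *
go((.631,-.109,.073),-1.46)"
```

```text
clock: 28.02
position: [0.6322, -0.1084, 0.0747]
ee_rot: [-0.707, -0.001, -0.004, 0.707]
ft_force: [-0.1, 0.4, -0.3]
grip_width: 1.003
clock: 28.65
position: [0.6332, -0.1084, 0.0754]
ee_rot: [-0.707, -0.001, -0.005, 0.707]
ft_force: [5.0, 0.3, 2.6]
grip_width: 0.526
clock: 29.4
position: [0.6346, -0.1088, 0.0762]
ee_rot: [-0.651, 0.269, -0.276, 0.654]
ft_force: [8.2, -1.3, 1.6]
grip_width: 0.53
t 29.4 pos [ 0.6346 -0.1088  0.0762] yaw -0.791 tilt 0.012 F [ 8.2 -1.3  1.6] w 0.53 j7 [ 0.56  0.57 -0.62  1.56  0.36  1.12 -0.93]
 offset [-0.012  0.016 -0.013] turn [-0.014  0.852  0.007]
```

```bash
python3 -m pendant '{"offset":[[-0.012,0,-0.013],[-0.012,0,-0.013],[-0.012,0,-0.013],[-0.012,0,-0.013],[-0.012,0,-0.013],[-0.012,0,-0.013]],"turn":[[-0.014,0.5,0],[-0.014,0.86,0],[-0.014,0.86,0],[-0.014,0.86,0],[-0.014,0.86,0],[-0.014,0.86,0]]}'
python3 -c "
from h import *
go();print(manip.get_obs()['torque'])"
```

```text
clock: 30.15
position: [0.6338, -0.1101, 0.0769]
ee_rot: [-0.525, 0.47, -0.477, 0.526]
ft_force: [15.6, -4.2, -5.8]
grip_width: 0.53
t 30.15 pos [ 0.6338 -0.1101  0.0769] yaw -1.467 tilt 0.01 F [15.6 -4.2 -5.8] w 0.53 j7 [ 0.47  0.54 -0.49  1.56  0.28  1.1  -1.56]
 offset None turn [-0.01   0.     0.009]
[-0.84084819 -3.28923529  0.52142985]
```

```bash
python3 -m pendant '{"offset":[[0,0,0],[0,0,0],[0,0,0],[0,-0.3,0],[0,-0.65,0],[0,-0.65,0],[0,-0.65,0]],"turn":[[0,0,0],[0,0,0],[0,0,0],[0,0,0],[0,0,0],[0,0,0],[0,0,0]]}' 100 && python3 -m pendant '{"offset":[[1,0,-0.75],[1,0,-0.75],[1,0,-0.75],[1,0,-0.75],[1,0,-0.75]],"turn":[[0,0.13,0],[0,0.13,0],[0,0.13,0],[0,0.13,0],[0,0.13,0]]}'
python3 -c "
from h import *
jars()
p=np.load('top.npz')['p'];save(p,'c3.png',(270,80,480,280),3)
W=world('top');m=(W[...,2]>.09)&(W[...,2]<.125);m[:125]=0;m[165:]=0;m[:,:285]=0;m[:,:285]=0;m[:,325:]=0
print('head z',np.median(W[m],0))
go((.45,-.428,.2),-np.pi/2-.022)"
```

```text
clock: 31.02
position: [0.6327, -0.1094, 0.2071]
ee_rot: [-0.525, 0.469, -0.477, 0.526]
ft_force: [-0.7, -0.5, -1.9]
grip_width: 0.998
clock: 31.65
position: [0.4996, -0.3295, 0.2049]
ee_rot: [0.499, -0.499, 0.505, -0.497]
ft_force: [-0.6, 0.7, 0.5]
grip_width: 1.0
jar [0.4964 0.1434] r 0.2075 z 0.0873 n 328
jar [ 0.4656 -0.1789] r 0.1267 z 0.0505 n 270
jar [0.4647 0.1824] r 0.2395 z 0.087 n 332
jar [0.4287 0.1446] r 0.2003 z 0.0871 n 321
jar [ 0.4177 -0.1781] r 0.1243 z 0.0509 n 307
head z [ 0.63111383 -0.10972707  0.10640071]
t 31.7 pos [ 0.5018 -0.326   0.2051] yaw -1.574 tilt 0.008 F [ 1.   0.3 -0.7] w 1.001 j7 [ 0.84  0.31 -0.41  1.56  0.13  1.29 -1.17]
 offset [ 0.511  0.027 -0.258] turn [-0.007  0.024  0.006]
```

View pics/c3.png

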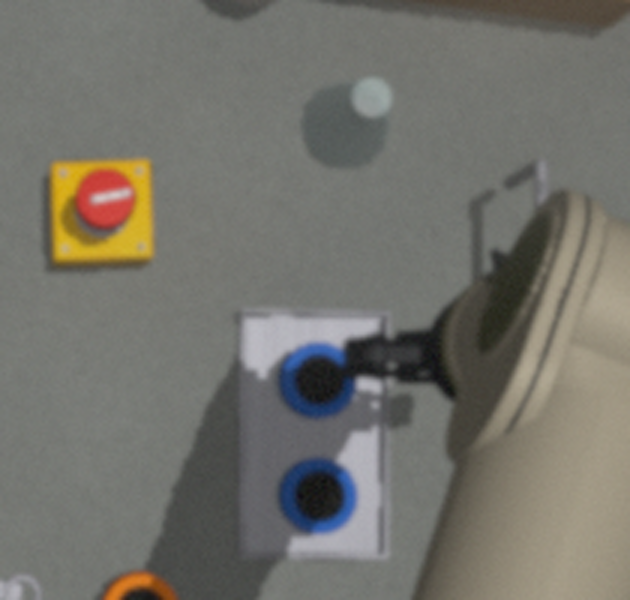

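The crop shows the red head at (105,198): its white line has turned about 80° clockwise and the head is up (top at 0.1064 m). Now the rod.

```bash
python3 -m pendant '{"offset":[[0.511,0,-0.258],[0.511,0,-0.258],[0.511,0.2,-0.258],[0.511,0.2,-0.258]],"turn":[[-0.007,0.024,0],[-0.007,0.024,0],[-0.007,0.024,0],[-0.007,0.024,0]]}' 
python3 -c "
from h import *
go((.4505,-.428,.090),-np.pi/2-.022)"
```

```text
clock: 32.2
position: [0.4493, -0.4255, 0.1613]
ee_rot: [-0.496, 0.506, -0.504, 0.494]
ft_force: [0.2, -0.1, 1.1]
grip_width: 0.999
t 32.2 pos [ 0.4493 -0.4255  0.1613] yaw -1.591 tilt 0.005 F [ 0.2 -0.1  1.1] w 0.999 j7 [ 0.96  0.39 -0.35  1.55  0.14  1.23 -1.01]
 offset [0.012 0.357 0.008] turn [ 0.006  0.002 -0.001]
```

```bash
python3 -m pendant '{"offset":[[0.012,0.15,0.006],[0.012,0.35,0.006],[0.012,0.357,0.006],[0.012,0.357,0.006]],"turn":[[0.006,0,0],[0.006,0,0],[0.006,0,0],[0.006,0,0]]}' && python3 -m pendant '{"offset":[[0,0,0],[0,0,0],[0,0,0],[0,0,0],[0,0,0],[0,0,0],[0,0,0]],"turn":[[0,0,0],[0,0,0],[0,0,0],[0,0,0],[0,0,0],[0,0,0],[0,0,0]]}' 5 60
python3 -c "
from h import *
go((.4505,-.428,.23),-np.pi/2-.022)"
```

```text
clock: 32.7
position: [0.4516, -0.4275, 0.0919]
ee_rot: [0.495, -0.504, 0.505, -0.496]
ft_force: [0.9, -1.0, 0.7]
grip_width: 0.997
clock: 33.58
position: [0.4516, -0.4286, 0.0925]
ee_rot: [0.495, -0.504, 0.506, -0.495]
ft_force: [-0.9, -5.9, 5.5]
grip_width: 0.199
t 33.58 pos [ 0.4516 -0.4286  0.0925] yaw -1.59 tilt 0.003 F [-0.9 -5.9  5.5] w 0.199 j7 [ 0.95  0.46 -0.34  1.61  0.17  1.1  -1.02]
 offset [-0.001 -0.687 -0.004] turn [-0.003  0.003  0.002]
```

```bash
python3 -m pendant '{"offset":[[0,-0.1,0],[0,-0.3,0],[0,-0.5,0],[0,-0.7,0],[0,-0.7,0],[0,-0.7,0]],"turn":[[0,0,0],[0,0,0],[0,0,0],[0,0,0],[0,0,0],[0,0,0]]}' - 90
python3 -c "
from h import *
p,d=snap('scene');save(p,'s2.png',(60,100,460,340),2)
go((.49,-.24,.23),-np.pi/2-.035)"
```

```text
clock: 34.33
position: [0.4511, -0.4275, 0.232]
ee_rot: [0.495, -0.504, 0.505, -0.495]
ft_force: [-0.6, 0.7, -2.5]
grip_width: 0.197
t 34.38 pos [ 0.4509 -0.4275  0.2313] yaw -1.59 tilt 0.0 F [ 0.2  0.6 -1.5] w 0.195 j7 [ 0.96  0.35 -0.35  1.46  0.12  1.36 -0.99]
 offset [-0.941  0.007  0.178] turn [-0.001  0.021  0.   ]
```

View pics/s2.png

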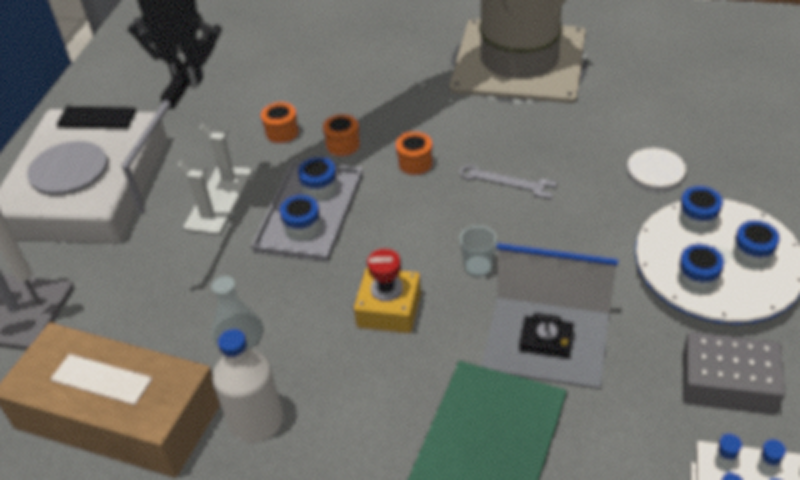

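The rod is held level at crop (150,140) above the cradle, and the jars are unchanged. Carrying it to the guard.

```bash
python3 -m pendant '{"offset":[[-0.3,0,0.06],[-0.6,0,0.12],[-0.94,0,0.178],[-0.94,0,0.178],[-0.94,0,0.178]],"turn":[[0,0.021,0],[0,0.021,0],[0,0.021,0],[0,0.021,0],[0,0.021,0]]}' &&  python3 -m pendant '{"offset":[[-0.3,0,0.1],[-0.6,0,0.1],[-0.9,0,0.1],[-0.9,0,0.1],[-0.9,0,0.1]],"turn":[[0,0,0],[0,0,0],[0,0,0],[0,0,0],[0,0,0]]}' 
python3 -c "
from h import *
go((.513,.122,.23),-np.pi/2-.035)"
```

```text
clock: 35.0
position: [0.4895, -0.24, 0.2305]
ee_rot: [-0.491, 0.509, -0.508, 0.491]
ft_force: [-0.3, -1.3, -1.5]
grip_width: 0.194
clock: 35.62
position: [0.5156, -0.0628, 0.2301]
ee_rot: [-0.491, 0.51, -0.508, 0.49]
ft_force: [-1.0, -0.8, -1.1]
grip_width: 0.195
t 35.62 pos [ 0.5156 -0.0628  0.2301] yaw -1.607 tilt 0.002 F [-1.  -0.8 -1.1] w 0.195 j7 [ 0.58  0.15 -0.6   1.71  0.09  1.31 -1.64]
 offset [-0.923  0.001 -0.047] turn [ 0.003 -0.002 -0.   ]
```

```bash
python3 -m pendant '{"offset":[[-0.3,0,0],[-0.6,0,-0.02],[-0.923,0,-0.047],[-0.923,0,-0.047],[-0.923,0,-0.047]],"turn":[[0,0,0],[0,0,0],[0,0,0],[0,0,0],[0,0,0]]}' 
python3 -c "
from h import *
p,d=snap('scene');save(p,'s3.png',(240,150,440,300),4)
snap('top')
W=world('scene')
for (a,b) in[(.11,.2)]:
  m=(W[...,0]>.6)&(W[...,0]<.76)&(abs(W[...,1]-.115)<.03)&(W[...,2]>.13)&(W[...,2]<.3);q=W[m];print(len(q),q.min(0),q.max(0),np.median(q,0))
  t=q[q[:,2]<.2];print('leg',t.mean(0),t.min(0))
go((.513,.122,.1345),-np.pi/2-.035)"
```

```text
clock: 36.25
position: [0.5136, 0.1199, 0.2296]
ee_rot: [-0.491, 0.51, -0.509, 0.489]
ft_force: [0.3, -0.2, -1.1]
grip_width: 0.195
248 [0.60033261 0.10808769 0.16217378] [0.72290307 0.12214384 0.25289608] [0.70277265 0.11468739 0.24734555]
leg [0.71897549 0.11275277 0.18325817] [0.71514154 0.10808769 0.16217378]
t 36.35 pos [0.5136 0.1193 0.2297] yaw -1.612 tilt 0.003 F [ 0.6 -0.2 -0.9] w 0.193 j7 [ 0.34  0.19 -0.73  1.69  0.13  1.32 -2.02]
 offset [-0.014  0.476 -0.002] turn [ 0.003 -0.007  0.001]
```

View pics/s3.png

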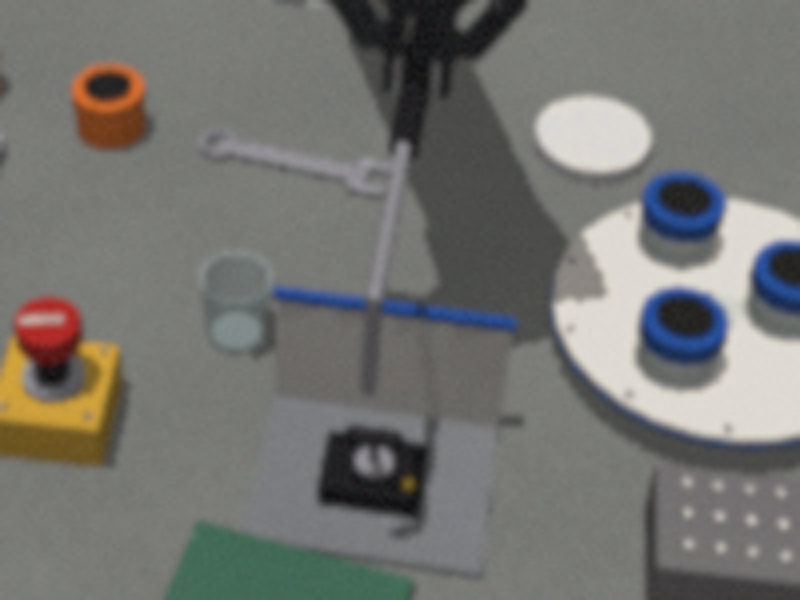

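The leg hangs at (370,370) in the crop, level and leg-down, and the depth puts it at x≈0.715, 20 mm beyond the bar. Lowering.

```bash
python3 -m pendant '{"offset":[[-0.014,0.15,0.02],[-0.014,0.3,0.02],[-0.014,0.4,0.02],[-0.014,0.476,0.02],[-0.014,0.476,0.02]],"turn":[[0,0,0],[0,0,0],[0,0,0],[0,0,0],[0,0,0]]}' 
python3 -c "
from h import *
go((.45,.1245,.1345),-np.pi/2-.035)"
```

```text
clock: 36.98
position: [0.5172, 0.1206, 0.1337]
ee_rot: [-0.491, 0.511, -0.51, 0.488]
ft_force: [0.0, -0.0, -1.6]
grip_width: 0.193
t 36.98 pos [0.5172 0.1206 0.1337] yaw -1.613 tilt 0.005 F [ 0.  -0.  -1.6] w 0.193 j7 [ 0.31  0.29 -0.72  1.8   0.21  1.14 -2.09]
 offset [-0.005 -0.003 -0.337] turn [ 0.006 -0.01   0.001]
```

```bash
python3 -m pendant '{"offset":[[0,0,-0.06],[0,0,-0.12],[0,0,-0.18],[0,0,-0.24],[0,0,-0.3],[0,0,-0.3]],"turn":[[0,0,0],[0,0,0],[0,0,0],[0,0,0],[0,0,0],[0,0,0]]}' 
python3 -c "
from h import *
p,d=snap('scene');save(p,'s4.png',(270,200,420,300),5)
go((.45,.1245,.1345),-np.pi/2-.035)"
```

```text
clock: 37.72
position: [0.4563, 0.123, 0.1339]
ee_rot: [-0.491, 0.511, -0.51, 0.488]
ft_force: [-0.1, 0.6, -1.4]
grip_width: 0.199
t 37.77 pos [0.4568 0.123  0.1339] yaw -1.613 tilt 0.005 F [ 0.7  0.9 -1.7] w 0.196 j7 [ 0.35  0.15 -0.75  1.93  0.11  1.1  -2.06]
 offset [-0.006 -0.003 -0.034] turn [ 0.006 -0.009  0.002]
```

View pics/s4.png

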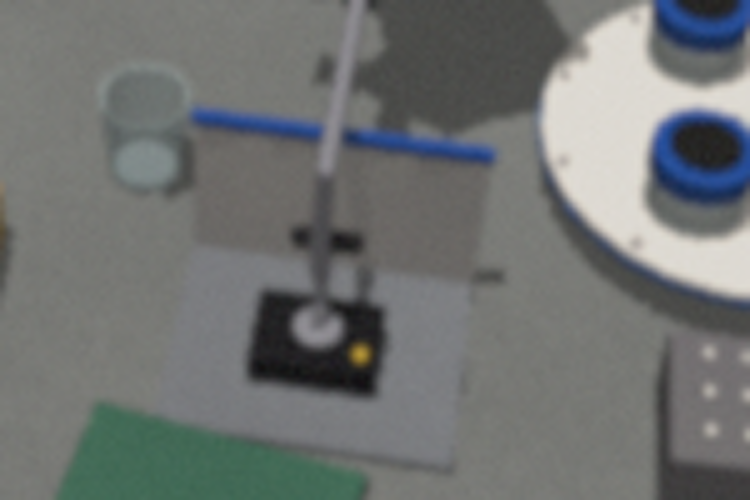

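The bar, at (330,238), has come over with the leg in front of it. Pulling on to the end stop.

```bash
python3 -m pendant '{"offset":[[0,0,-0.025],[0,0,-0.045],[0,0,-0.045]],"turn":[[0,0,0],[0,0,0],[0,0,0]]}'; python3 -m pendant '{"offset":[[0,0,-0.02],[0,0,-0.03],[0,0,-0.03]],"turn":[[0,0,0],[0,0,0],[0,0,0]]}' 
python3 -c "
from h import *
snap('scene');W=world('scene');z=np.load('scene.npz')['p']
m=(abs(W[...,0]-.645)<.05)&(abs(W[...,1]-.115)<.03)&(W[...,2]>.06)&(W[...,2]<.1);q=W[m];c=z[m]
k=c.max(1)<60;print('bar',k.sum(),q[k].mean(0),q[k].min(0),q[k].max(0));k=~k;print('leg',k.sum(),q[k].mean(0),q[k].max(0))
go()"
```

```text
clock: 38.15
position: [0.4486, 0.123, 0.1344]
ee_rot: [-0.49, 0.511, -0.51, 0.488]
ft_force: [1.8, -2.0, 0.2]
grip_width: 0.192
clock: 38.52
position: [0.4474, 0.1226, 0.1357]
ee_rot: [0.487, -0.509, 0.513, -0.49]
ft_force: [26.6, -2.2, -12.8]
grip_width: 0.194
bar 28 [0.64299659 0.12275815 0.08201308] [0.63508838 0.10246799 0.07696936] [0.64816457 0.13504215 0.08581424]
leg 142 [0.61810235 0.11999456 0.07943186] [0.65531885 0.14475787 0.09984689]
t 38.58 pos [0.4474 0.1226 0.1357] yaw -1.616 tilt 0.007 F [ 26.3  -3.1 -12.8] w 0.193 j7 [ 0.36  0.11 -0.76  1.96  0.09  1.09 -2.05]
 offset None turn [-0.009 -0.    -0.   ]
```

```bash
python3 -m pendant '{"offset":[[0,0,0.08],[0,0,0.2],[0,0,0.2],[0,-0.25,0.2],[0,-0.5,0.2],[0,-0.5,0.2],[0,-0.5,0.2]],"turn":[[0,0,0],[0,0,0],[0,0,0],[0,0,0],[0,0,0],[0,0,0],[0,0,0]]}'
python3 -c "
from h import *
p,d=snap('scene');save(p,'s5.png',(240,120,440,290),4)
W=world('scene')
m=(W[...,0]>.58)&(W[...,0]<.76)&(abs(W[...,1]-.115)<.03)&(W[...,2]>.14)&(W[...,2]<.32);q=W[m]
t=q[q[:,2]<.21];print('leg',t.mean(0),t.min(0),t.max(0))
r=q[(q[:,0]<.67)&(q[:,2]>.22)];print('rod dz/dx',np.polyfit(r[:,0],r[:,2],1)[0],'dy/dx',np.polyfit(r[:,0],r[:,1],1)[0])
t=t[t[:,2].argsort()];print('leg dx/dz',np.polyfit(t[:,2],t[:,0],1)[0])
c=p[m]
k=(abs(W[...,0]-.645)<.06)&(abs(W[...,1]-.115)<.03)&(W[...,2]>.065)&(W[...,2]<.1);k&=p.max(2)<60;print('bar',k.sum(),W[k].mean(0))
jars()
go((.515,-.06,.23),-np.pi/2-.035)"
```

```text
clock: 39.45
position: [0.4856, 0.1208, 0.2351]
ee_rot: [0.487, -0.51, 0.513, -0.49]
ft_force: [-0.2, -0.3, -1.1]
grip_width: 0.19
leg [0.69088323 0.11285987 0.18955403] [0.68746426 0.10806084 0.16869505] [0.69453444 0.11775104 0.20999304]
rod dz/dx 0.009638413834501933 dy/dx -0.051248579452448165
leg dx/dz 0.030064472178093174
bar 39 [0.64381425 0.11939511 0.08205991]
jar [ 0.474  -0.1785] r 0.1284 z 0.0506 n 313
jar [0.4882 0.3927] r 0.0295 z 0.087 n 335
jar [0.4249 0.3243] r 0.0256 z 0.0874 n 111
jar [ 0.4059 -0.2741] r 0.0295 z 0.0505 n 315
t 39.55 pos [0.4855 0.1206 0.2345] yaw -1.616 tilt 0.005 F [-0.1  0.4 -1.2] w 0.198 j7 [ 0.38  0.11 -0.75  1.75  0.08  1.31 -2.01]
 offset [0.895 0.024 0.188] turn [-0.006 -0.013  0.   ]
```

View pics/s5.png

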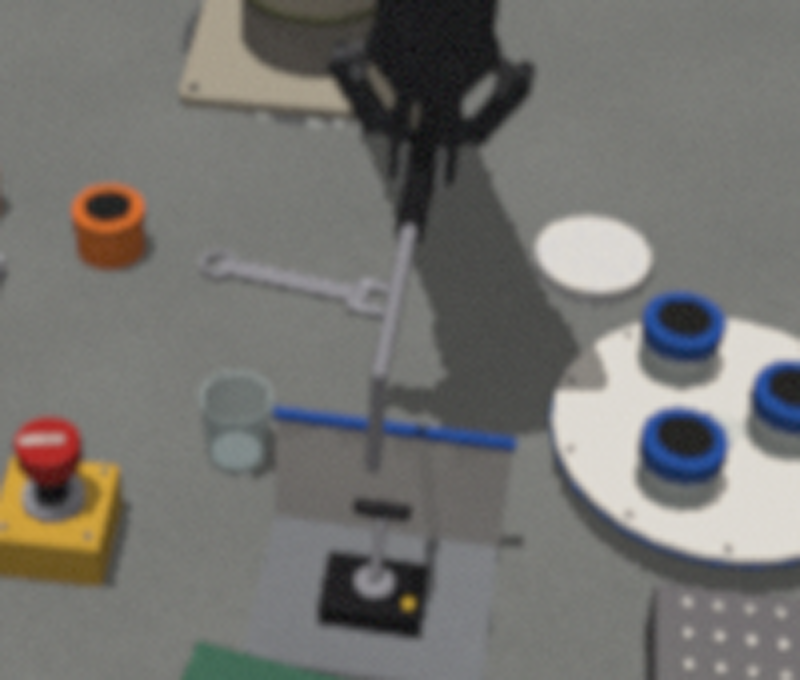

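The toggle bar at (382,509) leans over to the panel and the lever is released. The rod is still level and not slipped. Returning it.

```bash
python3 -m pendant '{"offset":[[0.3,0,0.1],[0.6,0,0.188],[0.895,0,0.188],[0.895,0,0.188],[0.895,0,0.188]],"turn":[[0,-0.013,0],[0,-0.013,0],[0,-0.013,0],[0,-0.013,0],[0,-0.013,0]]}' && python3 -m pendant '{"offset":[[0.3,0,0],[0.6,0,-0.08],[0.9,0,-0.13],[0.9,0,-0.13],[0.9,0,-0.13]],"turn":[[0,0,0],[0,0,0],[0,0,0],[0,0,0],[0,0,0]]}'
python3 -c "
from h import *
go((.4516,-.428,.2),-1.591)"
```

```text
clock: 40.17
position: [0.5145, -0.0592, 0.2338]
ee_rot: [0.49, -0.508, 0.509, -0.492]
ft_force: [0.1, 0.8, -0.9]
grip_width: 0.192
clock: 40.8
position: [0.4828, -0.2361, 0.2332]
ee_rot: [0.491, -0.508, 0.508, -0.493]
ft_force: [0.9, 0.2, -1.6]
grip_width: 0.192
t 40.8 pos [ 0.4828 -0.2361  0.2332] yaw -1.603 tilt 0.003 F [ 0.9  0.2 -1.6] w 0.192 j7 [ 0.79  0.17 -0.47  1.67  0.08  1.32 -1.29]
 offset [ 0.964  0.164 -0.126] turn [-0.003 -0.015 -0.002]
```

```bash
python3 -m pendant '{"offset":[[0.3,0,-0.04],[0.6,0,-0.08],[0.964,0,-0.126],[0.964,0.164,-0.126],[0.964,0.164,-0.126],[0.964,0.164,-0.126]],"turn":[[0,-0.015,0],[0,-0.015,0],[0,-0.015,0],[0,-0.015,0],[0,-0.015,0],[0,-0.015,0]]}'
python3 -c "
from h import *
p,d=snap('scene');W=world('scene')
m=(W[...,0]>.53)&(W[...,0]<.7)&(abs(W[...,1]+.43)<.03)&(W[...,2]>.12)&(W[...,2]<.26);q=W[m]
t=q[q[:,2]<.19];print('leg',t.mean(0),t.min(0),t.max(0))
r=q[(q[:,0]<.64)&(q[:,2]>.2)];print('rod dz/dx',np.polyfit(r[:,0],r[:,2],1)[0],'y at x=.6',np.polyval(np.polyfit(r[:,0],r[:,1],1),.6),'slope',np.polyfit(r[:,0],r[:,1],1)[0])
go((.4516,-.428,.0935),-1.591)"
```

```text
clock: 41.55
position: [0.4535, -0.4255, 0.2011]
ee_rot: [0.494, -0.504, 0.505, -0.497]
ft_force: [-0.1, 0.3, -1.1]
grip_width: 0.197
leg [ 0.65667028 -0.42570273  0.16298886] [ 0.65037022 -0.43258806  0.13735808] [ 0.66029883 -0.42117575  0.18918731]
rod dz/dx 0.002104120739393498 y at x=.6 -0.4243895297869195 slope -0.018110216133836923
t 41.6 pos [ 0.4535 -0.4259  0.2016] yaw -1.588 tilt 0.005 F [ 0.3 -0.4 -2.2] w 0.193 j7 [ 0.95  0.36 -0.34  1.5   0.12  1.3  -0.99]
 offset [ 0.011  0.54  -0.011] turn [-0.005  0.004 -0.002]
```

```bash
python3 -m pendant '{"offset":[[0.011,0.1,-0.008],[0.011,0.25,-0.008],[0.011,0.4,-0.008],[0.011,0.44,-0.008],[0.011,0.44,-0.008]],"turn":[[0,0,0],[0,0,0],[0,0,0],[0,0,0],[0,0,0]]}'
python3 -c "
from h import *
go((.4516,-.428,.0935),-1.591)"
```

```text
clock: 42.22
position: [0.4524, -0.4277, 0.1136]
ee_rot: [0.494, -0.503, 0.505, -0.497]
ft_force: [-0.1, 0.1, -1.1]
grip_width: 0.19
t 42.23 pos [ 0.4524 -0.4277  0.1136] yaw -1.587 tilt 0.005 F [-0.1  0.1 -1.1] w 0.19 j7 [ 0.95  0.43 -0.34  1.59  0.15  1.14 -1.01]
 offset [ 0.002  0.101 -0.004] turn [-0.005  0.005 -0.002]
```

```bash
python3 -m pendant '{"offset":[[0.002,0.04,-0.004],[0.002,0.08,-0.004],[0.002,0.1,-0.004],[0.002,0.1,-0.004]],"turn":[[0,0,0],[0,0,0],[0,0,0],[0,0,0]]}'
```

```text
clock: 42.72
position: [0.4515, -0.4283, 0.0935]
ee_rot: [0.494, -0.504, 0.505, -0.497]
ft_force: [-0.5, -0.5, 0.2]
grip_width: 0.193
```

```bash
python3 -m pendant '{"offset":[[0,0,0],[0,0,0],[0,0,0],[0,0,0],[0,0,0],[0,-0.1,0],[0,-0.4,0],[0,-0.7,0],[0,-0.8,0]],"turn":[[0,0,0],[0,0,0],[0,0,0],[0,0,0],[0,0,0],[0,0,0],[0,0,0],[0,0,0],[0,0,0]]}' 100 && python3 -m pendant '{"offset":[[0.3,-0.2,-0.85],[0.3,-0.2,-0.85],[0.3,-0.2,-0.85],[0.3,-0.2,-0.85],[0.3,-0.2,-0.85]],"turn":[[0,0,0],[0,0,0],[0,0,0],[0,0,0],[0,0,0]]}'
python3 -c "
from h import *
jars();p,d=snap('top');W=world('top');save(p,'t3.png',s=1.4)
m=(W[...,2]>.115)&(W[...,2]<.125);m[:190]=0;m[270:]=0;m[:,:440]=0;m[:,460:]=0
q=W[m];print('grip',np.percentile(q[:,0],[1,99]),q[:,1].mean(),q[:,2].mean(),np.polyfit(q[:,0],q[:,1],1)) if len(q) else print('none')
m=(W[...,2]>.09)&(W[...,2]<.125);m[:125]=0;m[165:]=0;m[:,:285]=0;m[:,325:]=0
print('head',np.median(W[m],0));go()"
```

```text
clock: 43.85
position: [0.4522, -0.4292, 0.2598]
ee_rot: [0.494, -0.501, 0.507, -0.497]
ft_force: [0.8, -0.4, -0.6]
grip_width: 1.006
clock: 44.48
position: [0.2813, -0.486, 0.2996]
ee_rot: [0.494, -0.5, 0.508, -0.497]
ft_force: [0.2, 0.4, 0.5]
grip_width: 0.995
jar [0.4964 0.1434] r 0.2075 z 0.0872 n 324
jar [ 0.4739 -0.1782] r 0.1281 z 0.0506 n 303
jar [0.4635 0.1824] r 0.2393 z 0.0871 n 335
jar [0.4367 0.1452] r 0.2007 z 0.0869 n 322
jar [ 0.4212 -0.1791] r 0.1249 z 0.0506 n 323
grip [0.37346922 0.52221309] -0.425747611958419 0.12115006552711159 [-0.02280146 -0.41556398]
head [ 0.63117148 -0.10973973  0.10618666]
t 44.58 pos [ 0.2822 -0.4854  0.2987] yaw -1.585 tilt 0.011 F [0.6 0.3 0.1] w 1.0 j7 [ 1.19  0.17 -0.26  1.52  0.04  1.44 -0.65]
 offset None turn [-0.013  0.     0.004]
```

View pics/t3.png

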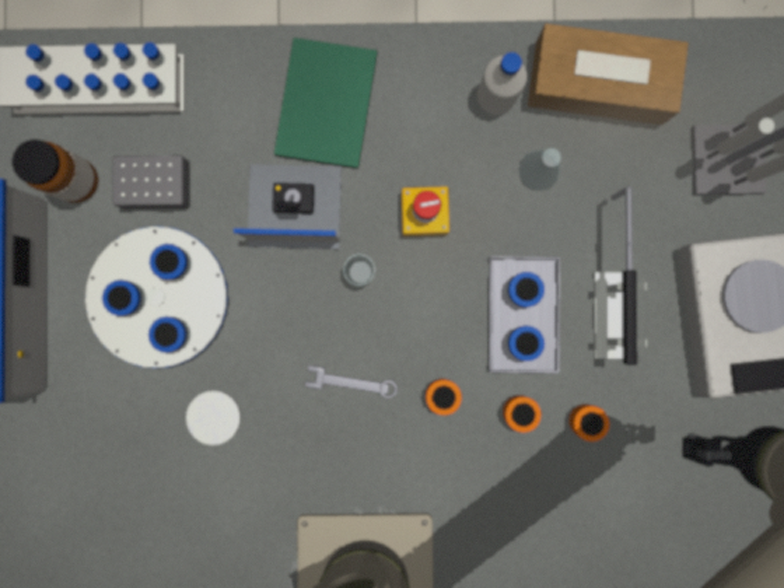

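The final top view shows three jars on the deck at (168,262), (122,298), (168,334) and two in the tray at (526,290), (526,343). The stop line at (427,204) is turned, the flask stands at (552,158), and the rod lies in its cradle within about 2 mm of where it started. Handing in.

```bash
python3 -c "
from h import *
print(manip.hand_in());go()"
```

```text
the job is handed in; nothing more can be done
None
the job is handed in; nothing more can be done
```

I did every step of the job in the set order and handed it in at about 44.6 s. The hand-in reports no verdict, so the result rests on my own checks.

- **Stop pressed:** the head went about 10 mm down onto its bottom stop, with 15 N on the tool.
- **Jars:** three blue-capped jars stand on the deck and two in the tray. The final picture and the cap heights (about 0.087 m on the deck, 0.051 m in the tray) agree. I saw no jar knocked out of place.
- **Stop reset:** I turned the head clockwise to its end stop. Its white line has turned about 80° and the head has sprung back up, its top at 0.106 m.
- **Toggle:** the rod alone pulled it over to its end stop, where the force rose to 26 N. Afterwards the bar showed leaning to the panel, and its face measured about 0.644 m, consistent with fully over.
- **Rod:** it lies in its cradle with the leg down, about 2 mm from its starting place.
- **Flask and robot:** the flask is upright, and the arm was clear of everything with the gripper empty.

One check disagreed. Before lowering the rod, the side camera put it about 5 mm off sideways from the top camera, and the final top view agreed with the cradle position. My automatic jar-centre readings were also unreliable when stray blue pixels merged with a cap, so I relied on the picture for those.

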